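# Heft brass castings and clamp the sound ones for filing

### The job

Get the cast brass blocks on the bench ready for filing: heft each one, put the blown (hollow) ones, which look alike but weigh only a third of a sound one, into the steel scrap tray, and lay all the sound ones side by side on the clamping board, in one row centred against its two wooden dogs. Slide the clamp carriage up until you feel the row is tight, without gaps, and turn its knob clockwise to lock it. Only then take the mallet and knock both dogs down to their stops, below the face of the brass, so that the file can run off that end; do not hit the brass or push the dogs with your fingers, stand the mallet back up on its leather pad, and leave the other things alone.

Things in the scene. Friction and masses are not known exactly. Their poses are not given: they have to be found in the camera images.
- blank_a: cast brass block, 60 mm long (its x), 24 mm square in section; origin at its centre. Any long face may be up. May be absent (None). Lies on the bench at the start. Either sound (solid, 265 to 325 g) or blown (hollow, 90 to 110 g); nothing but the weight tells which, and which lies where changes from start to start
- blank_b: another brass block, same size, look and frame as blank_a, sound or blown, may be absent
- blank_c: another brass block, same size, look and frame as blank_a, sound or blown, may be absent
- blank_d: another brass block, same size, look and frame as blank_a, sound or blown, may be absent
- blank_e: another brass block, same size, look and frame as blank_a, sound or blown, may be absent
- blank_f: another brass block, same size, look and frame as blank_a, sound or blown, may be absent
- blank_g: another brass block, same size, look and frame as blank_a, sound or blown, may be absent
- board: clamping board, fixed: plywood, 150 (its x) by 320 mm (its y), top face 36 mm above the bench, origin at the centre of its underside; hook strip 20 mm wide, 30 mm high along its -x edge. The row belongs on the centre line x = 0: blocks side by side along board y, each block's length along board x, first one against the dogs at the +y end; the carriage closes from the -y end
- dog_1: dark wooden dog, 22 (board x) by 24 mm (board y), origin at the centre of its top; at board x -22, y 127 mm, clamping face (towards -y) at y 115 mm. Top 28 to 32 mm above the board's top face at the start. A side spring holds it wherever it is (8 N to drive it, up to 30 N when the row presses on it), down to a stop with its top 16 mm above the board, 8 mm below the brass. For the mallet only
- dog_2: the other dog, same, at board x = +22 mm, y = 127 mm
- carriage: aluminium clamp carriage, slides along board y; origin at the middle of the foot of its jaw face, on the board's top face, axes as the board's. 70 mm (x) by 60 mm (y, behind the jaw face, towards -y), 16 mm high. Jaw face at board y -35 to -20 mm at the start, can go on to +89 mm. Free, it slides at about 2 N; each sound block it pushes adds about 2 N; when the row is tight it stops hard
- knob (a joint): angle of the carriage's clamp knob, rad: 0 to 0.2 at the start (free), grows clockwise seen from above, end stop 1.5. From about 0.6 its screw bears on the track; from 1.2 the carriage is locked (holds over 20 N). It stays where it is left (0.12 N m to turn, up to 0.3 when tight). The carriage can be slid by holding this knob
- knob_grip (a point): on the knob's axis, where to grip its wing: 32 mm behind the jaw face, 47 mm above the board's top face. The wing is 46 mm long, along this point's x axis (board x turned by minus the knob angle about z), 14 mm thick, flat sides from 10 mm above the carriage's top to 10 mm above this point
- tray: steel scrap tray, fixed, outside 160 mm (its x) by 130 mm (its y), 32 mm high, walls and floor 5 mm; origin at the centre of its underside
- pad: square leather pad, fixed, 85 mm, 3 mm thick, where the mallet stands; origin at the centre of its underside
- mallet: soft-faced mallet standing on its head's lower face: head 34 mm in diameter, 66 mm tall, white nylon faces, steel middle; wooden handle 22 mm square, axis 33 mm above the lower face, runs along the mallet's -x to 162 mm from the head's axis. Origin at the centre of the lower face, z up. 0.46 kg, mass centre 8 mm from the head's axis towards the handle
- mallet_grip (a point): on the handle's axis, 42 mm from the head's axis, 33 mm above the lower face: where to grip across the handle
- tape: bystander: roll of tape, 94 mm across, 25 mm high, lying flat on the right, beside the tray; origin under its centre
- file: bystander: flat file with wooden handle, 295 mm long along its x, 24 mm high, lying beyond the board
- tin: bystander: small jar, 56 mm across, 60 mm high, on the left; origin under its centre
Things that resemble listed ones, but are neither listed nor needed, are in the scene too. What is shaped like the blank_e but green is not meant. Leave any red look-alike of the blank_g alone.

How it is judged (in metres and radians):
On the way, in this order (a step that is already met when the one before it is completed fails the run):
1. all sound blocks stand in one tight row between dogs and jaw, and the knob is locked ((y of blank_a in the frame of board between 0.1 and 0.106 m or y of blank_a in the frame of board between 0.076 and 0.082 m or y of blank_a in the frame of board between 0.052 and 0.058 m or y of blank_a in the frame of board between 0.028 and 0.034 m) and x of blank_a in the frame of board between -0.012 and 0.012 m and z of blank_a in the frame of board between 0.045 and 0.051 m and angle between the x axis of each of blank_a, blank_c, blank_e, blank_f and the x axis of board, either way round below 0.08 rad and (y of blank_c in the frame of board between 0.1 and 0.106 m or y of blank_c in the frame of board between 0.076 and 0.082 m or y of blank_c in the frame of board between 0.052 and 0.058 m or y of blank_c in the frame of board between 0.028 and 0.034 m) and x of blank_c in the frame of board between -0.012 and 0.012 m and z of blank_c in the frame of board between 0.045 and 0.051 m and (y of blank_e in the frame of board between 0.1 and 0.106 m or y of blank_e in the frame of board between 0.076 and 0.082 m or y of blank_e in the frame of board between 0.052 and 0.058 m or y of blank_e in the frame of board between 0.028 and 0.034 m) and x of blank_e in the frame of board between -0.012 and 0.012 m and z of blank_e in the frame of board between 0.045 and 0.051 m and (y of blank_f in the frame of board between 0.1 and 0.106 m or y of blank_f in the frame of board between 0.076 and 0.082 m or y of blank_f in the frame of board between 0.052 and 0.058 m or y of blank_f in the frame of board between 0.028 and 0.034 m) and x of blank_f in the frame of board between -0.012 and 0.012 m and z of blank_f in the frame of board between 0.045 and 0.051 m and (y of blank_a in the frame of board between 0.1 and 0.106 m or y of blank_c in the frame of board between 0.1 and 0.106 m or y of blank_e in the frame of board between 0.1 and 0.106 m or y of blank_f in the frame of board between 0.1 and 0.106 m) and (y of blank_a in the frame of board between 0.076 and 0.082 m or y of blank_c in the frame of board between 0.076 and 0.082 m or y of blank_e in the frame of board between 0.076 and 0.082 m or y of blank_f in the frame of board between 0.076 and 0.082 m or y of each of blank_a, blank_c, blank_e, blank_f in the frame of board above 0.067 m) and (y of blank_a in the frame of board between 0.052 and 0.058 m or y of blank_c in the frame of board between 0.052 and 0.058 m or y of blank_e in the frame of board between 0.052 and 0.058 m or y of blank_f in the frame of board between 0.052 and 0.058 m or y of each of blank_a, blank_c, blank_e, blank_f in the frame of board above 0.043 m) and y of any of blank_a, blank_c, blank_e, blank_f in the frame of carriage below 0.0142 m and value of joint knob above 1.2 rad), for 0.2 s.
2. both dogs are down, at least 5 mm below the face of the brass (z of each of dog_1, dog_2 in the frame of board below 0.055 m), for 0.2 s.
At the end, for the whole second after the job is handed in: Sound blocks flat on the board in one row (centres at board y 103, 79, 55, 31 mm, each within 3 mm, x within 12 mm, yaw 0.08), jaw within 2.2 mm of the last; knob over 1.2 rad; dog tops under 19 mm above the board; blown blocks in the tray; mallet upright within 35 mm of the pad centre; all at rest (all of step 1 and all of step 2 and x of blank_b in the frame of tray between -0.07 and 0.07 m and y of blank_b in the frame of tray between -0.055 and 0.055 m and z of each of blank_b, blank_d, blank_g in the frame of tray below 0.055 m and x of blank_d in the frame of tray between -0.07 and 0.07 m and y of blank_d in the frame of tray between -0.055 and 0.055 m and x of blank_g in the frame of tray between -0.07 and 0.07 m and y of blank_g in the frame of tray between -0.055 and 0.055 m and horizontal distance between mallet and pad below 0.035 m and angle between mallet's own z axis and vertical below 0.1 rad and height (world z) of mallet below 0.008 m and linear speed of each of mallet, blank_a, blank_b, blank_c, blank_d, blank_e, blank_f, blank_g below 0.02 m/s); the robot touches nothing.
It fails at once if the mallet hits a brass block (contact force between any of blank_a, blank_b, blank_c, blank_d, blank_e, blank_f, blank_g and mallet above 3 N).
It fails at once if the dogs are pushed with the fingers or the arm (contact force between any of the fingers, the arm and dog_1 above 4 N or contact force between any of the fingers, the arm and dog_2 above 4 N).
It fails at once if a bystander is moved more than 2 cm (distance of any of tape, file, tin from where it was at the start of the episode above 0.02 m).
Of blank_a, blank_b, blank_c, blank_d, blank_e, blank_f, blank_g only 5 to 7 are there at a start; the rules pass over those that are not, and their reading is None.
At some moment in a run one of blank_a, blank_b, blank_c, blank_d, blank_e, blank_f, blank_g may be knocked a few centimetres aside while the robot is not near it.
It also fails if it takes over 210 s, if anything falls off the work surface, if the arm or the gripper's body presses on something with over 40 N, if the wrist force passes 120 N, or if a joint passes its speed limit or range.

### The arm

A 6-joint arm with a two-finger parallel gripper is mounted at the origin on the work surface. World frame = base frame: x ahead of the robot, y to its left, z up, the work surface at z = 0. Lengths are in m, angles in degrees, forces in N, time in s.
With the tool pointing down it reaches from about 0.3 to 0.75 m from the base axis. Payload 8.5 kg.
Tool frame: the origin (TCP) lies midway between the tips of the shut fingers; the grasp point (between the pads) lies 19 mm behind it; z points along the fingers, y is the line along which they close (so a half turn about z gives the same grasp; the last joint's range is limited). The gripper opens to 85 mm and grips with 20 to 120 N. Pads are 22 mm wide; open, the fingers measure 114 mm over their backs; the gripper's body (76 mm by 85 mm) begins 54 mm behind the grasp point. The pads swing forward as they close: fully open they stand 13 mm farther back than shut.
Start: joints at [-87.279, 21.807, 74.336, -0, 83.858, -12.336], TCP at [0.143, -0.531, 0.231] pointing down, gripper open.
Joint ranges: [-178.18, 178.18], [-50.72, 133.34], [12.68, 142.11], [-81.47, 261.47], [9.98, 163.14], [-165.26, 165.26]. Speed limits (degrees/s): [136.94, 136.94, 180, 180, 180, 180].

### API

Orientations are given as a 3x3 rotation matrix whose columns are the frame's x, y, z axes.
In Python, from rig import observe, optics, order, spotter gives the robot as it stands.
- The arm moves only by the tool move_arm, never from a script. Its argument "series" is text: rows parted by semicolons, each of 5 numbers parted by spaces: the shift along the tool's x, y, z in cm, then the turn about the tool's z in degrees, then the opening, from -1 (shut) to 1 (fully open). A call has 1 to 8 rows; each row is the pose to reach, as a shift and turn from the pose commanded when the call began, along the tool's axes at that moment; what a row does not reach only later rows make up. A row lasts 1/8 s, in which the tool goes at most 62.5 mm and 10.7 degrees, less where a joint would pass 70% of its speed; a pose out of reach is approached as far as the arm can. A call with a gripper value outside its range is refused whole. The fingers move at their own pace and stop on an object; "force" is the grip in N (left out, the last holds). Time passes only in rows, so rows that repeat a pose let the fingers close. It gives the time, the measured TCP pose, the force, the opening and the grip force at its end, in the units of the state.
- observe(): the state, without advancing time (a new reading comes with each control period).
- optics.get_image(name): name is "scene" or "top" or "wrist"; returns a dict with "pixels" (480x640x3 uint8, blue, green, red), "camera_matrix" (3x3 intrinsics, pixels), "rvec" (rotation vector, rad) and "tvec" (3), from world to camera coordinates, as OpenCV has them. Camera axes: x right, y down, z forward; pixel columns grow to the right and rows downward; lengths in m; the calibration is good to about 2 mm. A picture is of the moment at which its call begins. There is no depth.
- order.close_job(): hands the job in; it is judged then, once.
Trained networks look in the newest picture that a camera, given by its name, has taken for a name from the list of things; names that differ only in an ending like _2 or _b are one class to them, and where a whole thing is asked for, a point or a joint stands for the part that bears it (a point fixed in the world has none). Each returns a list of dicts, best first, with "score" (0 to 1); they miss things now and then, are a little off and sometimes report something else, mostly with a low value. They report only what shows in the picture. A call takes as long as a camera call. They do not tell look-alikes from the thing itself.
- spotter.find_in(thing, camera): "point" ([x, y, z] in m, in world coordinates, good to about 4 mm: the middle of the surface that is visible of it).
- spotter.cut_out(thing, camera): "pixels" (480x640 bool, what is visible of it).
- spotter.mark_of(thing, camera): "point" ([x, y, z] in m, in world coordinates, good to about 4 mm: a listed point, or the origin of a listed thing).
The state is a dict: "time_s": time; "q": joint angles; "qvel": joint speeds; "joint_efforts": joint torques, N m; "position": TCP position; "tool_rot": TCP orientation; "ft_force": force on the tool from outside, world axes, zero at the start; "wrist_torque": the same for the moment, N m; "grip_width": finger opening in m; "gripper_force": force on a finger pad.
Only numpy, scipy, OpenCV 4.12 (cv2) and the standard library are available. Lean on these libraries where they do the work, as an engineer would, in place of code of your own. Each camera call takes 0.05 s, during which the arm holds its last target. There are 200 camera calls.

## Working session

There is one attempt and no reset: what is moved stays moved. The work goes in short steps, Python scripts to look and compute and a tool call to move; the robot and the scene stay as the last step left them, time stands still between calls to the robot, and variables do not carry over. Pictures are saved under pics/ and viewed, at most 14 in all, crops included, and the job is handed in when it is done.

Besides the shell and the picture viewer there is one more tool, called after ">>>" as name(argument=value, ...) on one line, values as JSON. move_arm: Moves the arm, as the interface text tells. Its arguments: {"type":"object","properties":{"series":{"type":"string"},"force":{"type":"number"}},"required":["series"]}

```bash
ls; mkdir -p pics; cat > h.py <<'E'
import numpy as np,cv2
from rig import observe,optics,order,spotter
def proj(im,P):
    p,_=cv2.projectPoints(np.array(P,float).reshape(-1,3),im["rvec"],im["tvec"],im["camera_matrix"],None);return p.reshape(-1,2)
def ray(im,uv,z):
    R,_=cv2.Rodrigues(np.array(im["rvec"],float));t=np.array(im["tvec"],float).reshape(3)
    K=np.array(im["camera_matrix"]);uv=np.array(uv,float).reshape(-1,2)
    d=(R.T@np.linalg.inv(K)@np.c_[uv,np.ones(len(uv))].T).T;c=-R.T@t
    return c+d*((z-c[2])/d[:,2])[:,None]
def st():
    s=observe();print(s["time_s"],np.round(s["position"],4),np.round(s["tool_rot"],3).tolist(),s["grip_width"],np.round(s["ft_force"],2));return s
E
python3 - <<'E'
from h import *
st()
for n in("scene","top"):
    im=optics.get_image(n);cv2.imwrite(f"pics/{n}0.png",im["pixels"])
    for t in ("blank_a","board","dog_1","carriage","knob_grip","tray","pad","mallet","mallet_grip","tape","file","tin"):
        print(n,t,[(np.round(r["point"],3).tolist(),round(r["score"],2)) for r in spotter.mark_of(t,n)])
E
```

```text
pics
0.0 [ 0.1429 -0.5308  0.2307] [[0.966, 0.26, -0.0], [0.26, -0.966, 0.001], [0.0, -0.001, -1.0]] 0.08570402424661087 [ 0.18  0.34 -0.13]
scene blank_a [([0.738, 0.357, 0.014], 0.98), ([0.593, 0.41, 0.013], 0.88), ([0.501, 0.403, 0.011], 0.84), ([0.438, 0.28, 0.007], 0.78), ([0.527, 0.283, 0.012], 0.73), ([0.618, 0.28, 0.013], 0.7), ([0.344, 0.271, 0.01], 0.59), ([0.44, -0.059, 0.008], 0.58), ([0.451, 0.121, 0.013], 0.52), ([0.336, 0.166, 0.013], 0.49)]
scene board [([0.621, -0.028, 0.002], 0.57), ([0.334, 0.457, 0.001], 0.23)]
scene dog_1 [([0.591, 0.096, 0.063], 0.73), ([0.617, -0.026, 0.001], 0.69), ([0.64, 0.101, 0.066], 0.65), ([0.618, 0.276, 0.011], 0.58)]
scene carriage [([0.628, -0.051, 0.032], 0.69), ([0.439, 0.279, 0.012], 0.57)]
scene knob_grip [([0.441, -0.061, 0.008], 0.64), ([0.631, -0.094, 0.085], 0.63)]
scene tray [([0.62, 0.281, 0.009], 0.16)]
scene pad [([0.608, -0.334, 0.001], 0.66), ([0.444, -0.289, 0.004], 0.6), ([0.595, 0.41, 0.01], 0.41)]
scene mallet [([0.451, -0.294, 0.003], 0.7)]
scene mallet_grip [([0.416, -0.32, 0.038], 0.67), ([0.778, -0.03, 0.002], 0.
[... 350 characters left out ...]
 0.6), ([0.347, 0.268, 0.013], 0.54), ([0.343, 0.171, 0.009], 0.53), ([0.433, 0.282, 0.011], 0.52), ([0.499, 0.402, 0.019], 0.51)]
top board [([0.62, -0.03, 0.001], 0.76), ([0.591, 0.099, 0.066], 0.67)]
top dog_1 [([0.64, 0.101, 0.064], 0.58), ([0.591, 0.097, 0.066], 0.55)]
top carriage [([0.622, -0.058, 0.035], 0.84), ([0.609, -0.336, -0.002], 0.45)]
top knob_grip [([0.627, -0.087, 0.083], 0.67)]
top tray [([0.607, -0.335, -0.002], 0.77)]
top pad [([0.443, -0.286, -0.002], 0.92)]
top mallet [([0.448, -0.297, 0.004], 0.84)]
top mallet_grip [([0.418, -0.32, 0.036], 0.75)]
top tape [([0.533, -0.494, -0.002], 0.83)]
top file [([0.784, -0.029, 0.0], 0.79)]
top tin [([0.336, 0.461, 0.001], 0.61)]
```

View pics/scene0.png

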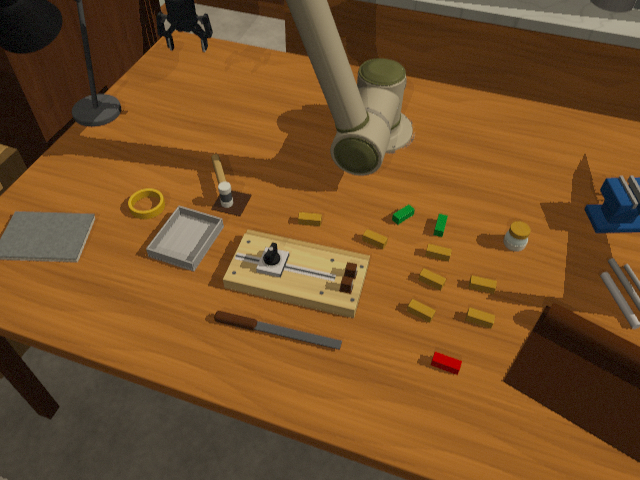

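View pics/top0.png

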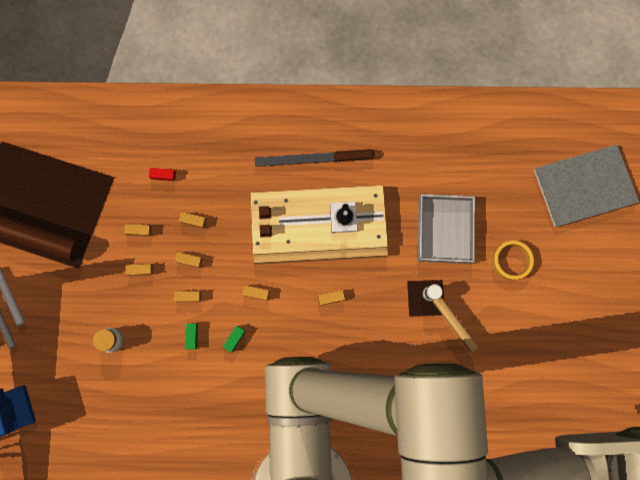

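Seen in the pictures: brass blocks in the top view lie at (137,229), (193,219), (189,259), (139,269), (187,296), (256,293) and (331,297). The look-alikes to leave alone are green at (191,336) and (234,339), and red at (162,174). The board is at (319,225), tray at (447,229), and mallet head at (434,292).

```bash
cat >> h.py <<'E'
def mom(m):
    M=cv2.moments(m.astype(np.uint8),True)
    return np.array([M["m10"],M["m01"]])/M["m00"],.5*np.arctan2(2*M["mu11"],M["mu20"]-M["mu02"]),M["m00"]
def hull(pts):
    m=np.zeros((480,640),np.uint8);cv2.fillConvexPoly(m,cv2.convexHull(np.round(pts*16).astype(np.int32)),1,shift=4);return m
def fit(im,mask,size,x,y,z0=0.,yaw=None,it=5,hullit=False):
    "pose of a box (l,w,h) standing at height z0 from its mask"
    if hullit:
        ys,xs=np.nonzero(mask);mask=hull(np.c_[xs,ys].astype(float))
    c,a,A=mom(mask);l,w,h=size;zt=z0+h/2
    if yaw is None:
        d=ray(im,[c,c+5*np.array([np.cos(a),np.sin(a)])],zt);yaw=np.arctan2(d[1,1]-d[0,1],d[1,0]-d[0,0])
    for _ in range(it):
        B=np.array([[i*l/2,j*w/2] for i in(-1,1) for j in(-1,1)])
        R=np.array([[np.cos(yaw),-np.sin(yaw)],[np.sin(yaw),np.cos(yaw)]]);P=B@R.T+[x,y]
        P=np.r_[np.c_[P,np.full(4,z0)],np.c_[P,np.full(4,z0+h)]]
        c2,a2,A2=mom(hull(proj(im,P)))
        d=ray(im,[c2,c],zt);x,y=np.array([x,y])+(d[1]-d[0])[:2]
        da=(a-a2+np.pi/2)%np.pi-np.pi/2
        n=np.array([[0,0],[10*np.cos(a2),10*np.sin(a2)],[10*np.cos(a2+da),10*np.sin(a2+da)]])+c
        q=ray(im,n,zt);t=lambda v:np.arctan2(v[1],v[0])
        e=t(q[2]-q[0])-t(q[1]-q[0]);yaw+=(e+np.pi/2)%np.pi-np.pi/2
    return x,y,np.degrees(yaw),A/A2
def brass(cam="top",show=True):
    im=optics.get_image(cam);out=[]
    hsv=cv2.cvtColor(im["pixels"],cv2.COLOR_BGR2HSV)
    for r in spotter.cut_out("blank_a",cam):
        m=r["pixels"];c,_,A=mom(m);hue=np.median(hsv[m],0)
        p=ray(im,c,.012)[0];f=fit(im,m,(.06,.024,.024),p[0],p[1])
        out.append((f[0],f[1],f[2]%180,f[3],r["score"]))
        if show:print(np.round(c),"hsv",hue,"x %.4f y %.4f yaw %.1f area %.2f s %.2f"%out[-1])
    return out
E
python3 - <<'E'
from h import *
brass("top");print();brass("scene")
for cam in("top","scene"):
    im=optics.get_image(cam)
    for n,s,g,yw in(("board",(.15,.32,.036),(.62,-.03),np.radians(3)),("tray",(.16,.13,.032),(.608,-.335),0),("pad",(.085,.085,.003),(.443,-.287),0)):
        for r in spotter.cut_out(n,cam)[:1]:print(cam,n,r["score"],np.round(fit(im,r["pixels"],s,*g,yaw=yw,hullit=True),4))
    for n in("dog_1","mallet"):
        for r in spotter.cut_out(n,cam)[:2]:
            c,a,A=mom(r["pixels"]);d=ray(im,[c,c+10*np.array([np.cos(a),np.sin(a)])],.036);print(cam,n,np.round(d,4).tolist(),np.degrees(np.arctan2(*(d[1]-d[0])[1::-1])),A)
E
```

```text
[331. 297.] hsv [ 18. 187. 205.] x 0.4379 y -0.0609 yaw 101.8 area 0.88 s 0.80
[162. 174.] hsv [  1. 230. 207.] x 0.7349 y 0.3574 yaw 90.0 area 0.88 s 0.70
[138. 230.] hsv [ 17. 188. 200.] x 0.5956 y 0.4076 yaw 88.7 area 0.83 s 0.64
[256. 293.] hsv [ 18. 188. 204.] x 0.4470 y 0.1183 yaw 78.7 area 0.85 s 0.62
[191. 336.] hsv [ 65. 188. 146.] x 0.3429 y 0.2672 yaw 4.1 area 0.88 s 0.60
[192. 220.] hsv [ 17. 188. 200.] x 0.6213 y 0.2765 yaw 77.8 area 0.87 s 0.52
[188. 260.] hsv [ 17. 188. 201.] x 0.5235 y 0.2819 yaw 76.1 area 0.88 s 0.52
[139. 270.] hsv [ 17. 189. 201.] x 0.4992 y 0.3991 yaw 94.3 area 0.83 s 0.50
[187. 296.] hsv [ 17. 188. 202.] x 0.4366 y 0.2804 yaw 93.5 area 0.81 s 0.49

[446. 363.] hsv [  0. 255. 174.] x 0.7343 y 0.3571 yaw 86.2 area 0.81 s 0.87
[482. 285.] hsv [ 20. 202. 144.] x 0.4983 y 0.4004 yaw 93.5 area 0.87 s 0.86
[432. 279.] hsv [ 20.  203.  154.5] x 0.5227 y 0.2832 yaw 76.6 area 0.91 s 0.82
[438. 253.] hsv [ 20. 203. 148.] x 0.4353 y 0.2811 yaw 95.4 area 0.76 s 0.70
[309. 219.] hsv [ 20.  203.  143.5] x 0.4381 y -0.0608 yaw 105.8 area 0.88 s 0.69
[480. 318.] 
[... 524 characters left out ...]
2e+02  9.504000e-01]
top dog_1 [[0.6168, 0.273, 0.036], [0.6112, 0.2496, 0.036]] -103.29739841772316 269.0
top dog_1 [[0.6392, 0.0996, 0.036], [0.6636, 0.0981, 0.036]] -3.623630841464158 147.0
top mallet [[0.3986, -0.3339, 0.036], [0.3803, -0.3474, 0.036]] -143.54249107011606 918.0
scene board 0.63 [ 0.6158 -0.0284  4.2888  1.0779]
scene tray 0.88 [ 0.6068 -0.3354 -0.8524  1.0028]
scene pad 0.96 [ 0.4428 -0.2856 27.7526  0.9141]
scene dog_1 [[0.6242, 0.0985, 0.036], [0.5957, 0.0914, 0.036]] -166.1266513092929 164.0
scene dog_1 [[0.5814, 0.0946, 0.036], [0.5519, 0.0864, 0.036]] -164.49257434480813 134.0
scene mallet [[0.4131, -0.3237, 0.036], [0.4444, -0.3006, 0.036]] 36.445048634594556 488.0
```

```bash
cat >> h.py <<'E'
class Plan:
    "prints move_arm rows (cm, deg) for world targets, tool down; psi = yaw of tool x"
    def __init__(s,pose=None):
        if pose is None:
            o=observe();R=np.array(o["tool_rot"]);pose=(*o["position"],np.degrees(np.arctan2(R[1,0],R[0,0])))
        s.p=np.array(pose,float)
    def call(s,*rows):
        x,y,z,a=s.p;c,n=np.cos(np.radians(a)),np.sin(np.radians(a));txt=[]
        for X,Y,Z,A,g,k in rows:
            dx,dy=X-x,Y-y
            txt+=["%.1f %.1f %.1f %.0f %g"%(100*(dx*c+dy*n),100*(dx*n-dy*c),100*(z-Z),-((A-a+180)%360-180),g)]*k
        s.p=np.array(rows[-1][:4],float);print(len(txt),"; ".join(txt))
E
python3 - <<'E'
from h import *
p=Plan();p.call((.438,-.061,.13,12,1,8));p.call((.438,-.061,.13,12,1,4))
E
```

```text
8 40.7 -37.7 10.1 3 1; 40.7 -37.7 10.1 3 1; 40.7 -37.7 10.1 3 1; 40.7 -37.7 10.1 3 1; 40.7 -37.7 10.1 3 1; 40.7 -37.7 10.1 3 1; 40.7 -37.7 10.1 3 1; 40.7 -37.7 10.1 3 1
4 0.0 0.0 0.0 -0 1; 0.0 0.0 0.0 -0 1; 0.0 0.0 0.0 -0 1; 0.0 0.0 0.0 -0 1
```

>>> move_arm(series="40.7 -37.7 10.1 3 1; 40.7 -37.7 10.1 3 1; 40.7 -37.7 10.1 3 1; 40.7 -37.7 10.1 3 1; 40.7 -37.7 10.1 3 1; 40.7 -37.7 10.1 3 1; 40.7 -37.7 10.1 3 1; 40.7 -37.7 10.1 3 1")

```text
time_s: 3.1
position: [0.4055, -0.1129, 0.1418]
tool_rot: [[0.978, 0.209, 0.001], [0.209, -0.978, -0.001], [0.001, 0.001, -1.0]]
ft_force: [1.1, -1.8, 0.6]
grip_width: 0.0857
gripper_force: 0.0
```

```bash
python3 - <<'E'
from h import *
st();p=Plan();p.call((.438,-.061,.13,12,1,8))
E
```

```text
3.1 [ 0.4055 -0.1129  0.1418] [[0.978, 0.209, 0.001], [0.209, -0.978, -0.001], [0.001, 0.001, -1.0]] 0.08568215830444721 [ 1.05 -1.8   0.64]
8 4.3 -4.4 1.2 0 1; 4.3 -4.4 1.2 0 1; 4.3 -4.4 1.2 0 1; 4.3 -4.4 1.2 0 1; 4.3 -4.4 1.2 0 1; 4.3 -4.4 1.2 0 1; 4.3 -4.4 1.2 0 1; 4.3 -4.4 1.2 0 1
```

>>> move_arm(series="4.3 -4.4 1.2 0 1; 4.3 -4.4 1.2 0 1; 4.3 -4.4 1.2 0 1; 4.3 -4.4 1.2 0 1")

```text
time_s: 3.6
position: [0.4371, -0.0637, 0.1301]
tool_rot: [[0.978, 0.207, 0.001], [0.207, -0.978, -0.0], [0.0, 0.0, -1.0]]
ft_force: [0.2, -0.2, -0.0]
grip_width: 0.0852
gripper_force: 0.0
```

```bash
python3 - <<'E'
from h import *
st();im=optics.get_image("wrist");cv2.imwrite("pics/w1.png",im["pixels"])
b=brass("wrist");brass("top")
R,_=cv2.Rodrigues(np.array(im["rvec"],float));print(-R.T@np.array(im["tvec"]).ravel(),R.tolist())
p=Plan();x,y,t=b[0][:3];t-=90
p.call((x,y,.06,t,1,2),(x,y,.004,t,1,2),(x,y,.004,t,.2,4))
p.call((x,y,.004,t,.2,2),(x,y,.13,0,.2,6))
E
```

```text
3.6 [ 0.4371 -0.0637  0.1301] [[0.978, 0.207, 0.001], [0.207, -0.978, -0.0], [0.0, 0.0, -1.0]] 0.08522018692451105 [ 0.2  -0.17 -0.03]
[315. 230.] hsv [ 18. 177. 227.] x 0.4379 y -0.0593 yaw 102.5 area 0.93 s 0.95
[ 14. 281.] hsv [ 67. 190.  66.] x 0.3399 y 0.1672 yaw 151.1 area 0.78 s 0.79
[ 58. 165.] hsv [ 19. 176. 234.] x 0.4469 y 0.1206 yaw 78.9 area 0.93 s 0.60
[187. 297.] hsv [ 18. 187. 211.] x 0.4361 y 0.2808 yaw 93.1 area 0.75 s 0.77
[191. 337.] hsv [ 65.  187.  153.5] x 0.3430 y 0.2667 yaw 4.0 area 0.86 s 0.66
[137. 230.] hsv [ 18. 188. 208.] x 0.5954 y 0.4089 yaw 89.1 area 0.86 s 0.65
[188. 259.] hsv [ 18. 187. 211.] x 0.5250 y 0.2835 yaw 78.6 area 0.78 s 0.64
[162. 175.] hsv [  1. 230. 217.] x 0.7345 y 0.3567 yaw 86.7 area 0.72 s 0.64
[139. 270.] hsv [ 18. 187. 210.] x 0.4990 y 0.4003 yaw 93.6 area 0.82 s 0.62
[192. 220.] hsv [ 18. 187. 209.] x 0.6219 y 0.2772 yaw 77.9 area 0.92 s 0.55
[255. 292.] hsv [ 18. 186. 213.] x 0.4477 y 0.1189 yaw 79.9 area 0.79 s 0.52
[233. 339.] hsv [ 65. 188. 154.] x 0.3384 y 0.1674 yaw 149.9 area 0.76 s 0.49
[ 0.51364702 -0.04625067  0.27316783] [[0.20632579288916686, -0.9784830490965973, 0.0007679969287203714], [-0.9310663562355502, -0.1960858786259636, 0.30767802731059524], [-0.30090714095034715, -0.06419696904145708, -0.9514902215424907]]
8 0.2 -0.4 7.0 -1 1; 0.2 -0.4 7.0 -1 1; 0.2 -0.4 12.6 -1 1; 0.2 -0.4 12.6 -1 1; 0.2 -0.4 12.6 -1 0.2; 0.2 -0.4 12.6 -1 0.2; 0.2 -0.4 12.6 -1 0.2; 0.2 -0.4 12.6 -1 0.2
8 0.0 0.0 0.0 -0 0.2; 0.0 0.0 0.0 -0 0.2; 0.0 0.0 -12.6 13 0.2; 0.0 0.0 -12.6 13 0.2; 0.0 0.0 -12.6 13 0.2; 0.0 0.0 -12.6 13 0.2; 0.0 0.0 -12.6 13 0.2; 0.0 0.0 -12.6 13 0.2
```

View pics/w1.png

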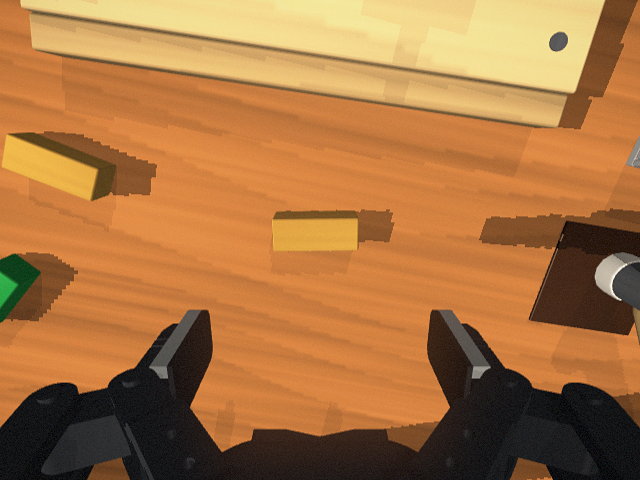

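The wrist view shows the brass block at (315,230). The green look-alike at (14,281) and the other brass block at (58,165) are well clear, so I'll grip this block by its ends.

>>> move_arm(series="0.2 -0.4 7 -1 1; 0.2 -0.4 7 -1 1; 0.2 -0.4 12.6 -1 1; 0.2 -0.4 12.6 -1 1; 0.2 -0.4 12.6 -1 -0.2; 0.2 -0.4 12.6 -1 -0.2; 0.2 -0.4 12.6 -1 -0.2; 0.2 -0.4 12.6 -1 -0.2", force=40)

```text
time_s: 4.85
position: [0.4397, -0.0587, 0.0062]
tool_rot: [[0.974, 0.226, 0.004], [0.226, -0.974, -0.002], [0.004, 0.003, -1.0]]
ft_force: [-1.2, -0.6, 5.6]
grip_width: 0.0588
gripper_force: 42.3
```

>>> move_arm(series="0 0 0 0 -0.2; 0 0 0 0 -0.2; 0 0 -12.6 13 -0.2; 0 0 -12.6 13 -0.2; 0 0 -12.6 13 -0.2; 0 0 -12.6 13 -0.2; 0 0 -12.6 13 -0.2; 0 0 -12.6 13 -0.2")

```text
time_s: 5.85
position: [0.4381, -0.0581, 0.1289]
tool_rot: [[1.0, 0.001, -0.002], [0.001, -1.0, 0.001], [-0.002, -0.001, -1.0]]
ft_force: [0.4, 0.2, -2.0]
grip_width: 0.0593
gripper_force: 45.3
```

```bash
python3 - <<'E'
from h import *
st()
im=optics.get_image("wrist");cv2.imwrite("pics/w2.png",im["pixels"])
E
```

```text
5.85 [ 0.4381 -0.0581  0.1289] [[1.0, 0.001, -0.002], [0.001, -1.0, 0.001], [-0.002, -0.001, -1.0]] 0.05926373885698518 [ 0.35  0.19 -1.98]
```

>>> move_arm(series="0 0 0 0 -0.2; 0 0 0 0 -0.2; 0 0 0 0 -0.2; 0 0 0 0 -0.2")

```text
time_s: 6.4
position: [0.4385, -0.0582, 0.1298]
tool_rot: [[1.0, 0.001, -0.0], [0.001, -1.0, -0.0], [-0.0, 0.0, -1.0]]
ft_force: [0.1, -0.6, -0.8]
grip_width: 0.0591
gripper_force: 45.3
```

```bash
python3 - <<'E'
from h import *
s=st();im=optics.get_image("wrist");print(np.round(s["wrist_torque"],3));st()
for n in("board","dog_1","carriage","knob_grip"):
  for cam in("wrist","top"):
    print(n,cam,[(np.round(r["point"],3).tolist(),round(r["score"],2)) for r in spotter.mark_of(n,cam)][:3])
st()
E
```

```text
6.4 [ 0.4385 -0.0582  0.1298] [[1.0, 0.001, -0.0], [0.001, -1.0, -0.0], [-0.0, 0.0, -1.0]] 0.059136784710751567 [ 0.09 -0.64 -0.75]
[0.008 0.028 0.028]
6.45 [ 0.4385 -0.0582  0.1298] [[1.0, 0.001, -0.0], [0.001, -1.0, 0.0], [-0.0, -0.0, -1.0]] 0.05893308493687842 [-0.55  0.39 -1.08]
board wrist []
board top [([0.622, -0.029, -0.0], 0.82), ([0.607, -0.335, -0.002], 0.59), ([0.628, -0.057, 0.034], 0.48)]
dog_1 wrist [([0.443, -0.288, 0.001], 0.58)]
dog_1 top [([0.593, 0.099, 0.066], 0.67), ([0.42, -0.323, 0.037], 0.2)]
carriage wrist []
carriage top [([0.624, -0.058, 0.034], 0.62)]
knob_grip wrist []
knob_grip top [([0.523, 0.283, 0.014], 0.64), ([0.626, -0.088, 0.086], 0.63), ([0.638, 0.098, 0.064], 0.3)]
6.85 [ 0.4385 -0.0582  0.1298] [[1.0, 0.001, -0.0], [0.001, -1.0, 0.0], [-0.0, -0.0, -1.0]] 0.05887541610915704 [-0.11  0.14 -1.49]
```

View pics/w2.png

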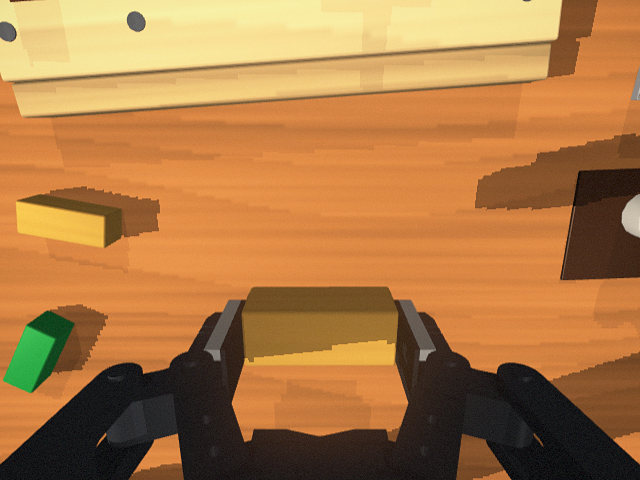

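>>> move_arm(series="12.9 27.7 0 0 -0.2; 12.9 27.7 0 0 -0.2; 12.9 27.7 0 0 -0.2; 12.9 27.7 0 0 -0.2; 12.9 27.7 0 0 -0.2; 12.9 27.7 11.2 0 -0.2; 12.9 27.7 11.2 0 -0.2; 12.9 27.7 11.2 0 0.65")

```text
time_s: 7.85
position: [0.5662, -0.3338, 0.0144]
tool_rot: [[1.0, 0.001, -0.006], [0.001, -1.0, 0.005], [-0.006, -0.005, -1.0]]
ft_force: [-0.0, 0.4, 0.7]
grip_width: 0.0703
gripper_force: 0.0
```

>>> move_arm(series="0 0 0 0 0.65; 0 0 0 0 0.65; 0 0 -11.2 0 0.65; 0 0 -11.2 0 0.65; -6.7 -23.5 -11.2 0 1; -6.7 -23.5 -11.2 0 1; -6.7 -23.5 -11.2 0 1; -6.7 -23.5 -11.2 0 1")

```text
time_s: 8.85
position: [0.5001, -0.0983, 0.1317]
tool_rot: [[1.0, 0.001, 0.003], [0.001, -1.0, -0.001], [0.003, 0.001, -1.0]]
ft_force: [0.7, 0.2, -0.4]
grip_width: 0.0854
gripper_force: 0.0
```

>>> move_arm(series="-5.3 -21.9 0 10 1; -5.3 -21.9 0 10 1; -5.3 -21.9 0 10 1; -5.3 -21.9 0 10 1; -5.3 -21.9 0 10 1")

```text
time_s: 9.48
position: [0.447, 0.1209, 0.1314]
tool_rot: [[0.986, -0.169, 0.003], [-0.169, -0.986, 0.0], [0.003, -0.001, -1.0]]
ft_force: [1.1, 0.2, 0.3]
grip_width: 0.0855
gripper_force: 0.0
```

```bash
cat >> h.py <<'E'
def pick(x,y,t):
    "end grip of the block at x,y with yaw t; ends at psi 0, 0.13 up"
    p=Plan();t=(t%180)-90
    p.call((x,y,.06,t,1,2),(x,y,.004,t,1,2),(x,y,.004,t,-.2,4))
    p.call((x,y,.004,t,-.2,1),(x,y,.13,0,-.2,5),(x,y,.13,0,-.2,2))
def bs():
    for r in brass("wrist",False)+brass("top",False):print("x %.4f y %.4f yaw %.1f area %.2f s %.2f"%r)
E
python3 - <<'E'
from h import *
st();bs();b=[r for r in brass("wrist",False) if np.hypot(r[0]-.4475,r[1]-.119)<.04][0];print(b);pick(*b[:3])
E
```

```text
9.475 [0.447  0.1209 0.1314] [[0.986, -0.169, 0.003], [-0.169, -0.986, 0.0], [0.003, -0.001, -1.0]] 0.08550678384194606 [1.05 0.24 0.26]
x 0.4470 y 0.1207 yaw 79.7 area 0.93 s 0.98
x 0.6222 y 0.2795 yaw 76.5 area 0.94 s 0.86
x 0.4362 y 0.2825 yaw 91.3 area 0.95 s 0.82
x 0.5240 y 0.2845 yaw 77.5 area 0.92 s 0.76
x 0.3698 y 0.2815 yaw 131.7 area 0.02 s 0.62
x 0.3382 y 0.1688 yaw 148.5 area 0.93 s 0.62
x 0.6220 y 0.2781 yaw 75.9 area 0.86 s 0.84
x 0.7356 y 0.3564 yaw 86.5 area 0.83 s 0.83
x 0.5954 y 0.4091 yaw 90.6 area 0.79 s 0.61
x 0.5258 y 0.2886 yaw 80.9 area 0.70 s 0.54
x 0.4987 y 0.3982 yaw 93.6 area 0.87 s 0.52
(np.float64(0.44687463599830923), np.float64(0.12049812112994854), np.float64(79.65655273844995), 0.9232245681381958, 0.92)
8 -0.1 -0.2 7.0 0 1; -0.1 -0.2 7.0 0 1; -0.1 -0.2 12.6 0 1; -0.1 -0.2 12.6 0 1; -0.1 -0.2 12.6 0 -0.2; -0.1 -0.2 12.6 0 -0.2; -0.1 -0.2 12.6 0 -0.2; -0.1 -0.2 12.6 0 -0.2
8 0.0 -0.0 0.0 -0 -0.2; 0.0 -0.0 -12.6 -10 -0.2; 0.0 -0.0 -12.6 -10 -0.2; 0.0 -0.0 -12.6 -10 -0.2; 0.0 -0.0 -12.6 -10 -0.2; 0.0 -0.0 -12.6 -10 -0.2; 0.0 -0.0 -12.6 -10 -0.2; 0.0 -0.0 -12.6 -10 -0.2
```

>>> move_arm(series="-0.1 -0.2 7 0 1; -0.1 -0.2 7 0 1; -0.1 -0.2 12.6 0 1; -0.1 -0.2 12.6 0 1; -0.1 -0.2 12.6 0 -0.2; -0.1 -0.2 12.6 0 -0.2; -0.1 -0.2 12.6 0 -0.2; -0.1 -0.2 12.6 0 -0.2")

```text
time_s: 10.78
position: [0.448, 0.1209, 0.0062]
tool_rot: [[0.985, -0.172, 0.005], [-0.172, -0.985, -0.0], [0.005, -0.001, -1.0]]
ft_force: [-0.5, -1.2, 5.4]
grip_width: 0.059
gripper_force: 42.6
```

>>> move_arm(series="0 0 0 0 -0.2; 0 0 -12.6 -10 -0.2; 0 0 -12.6 -10 -0.2; 0 0 -12.6 -10 -0.2; 0 0 -12.6 -10 -0.2; 0 0 -12.6 -10 -0.2; 0 0 -12.6 -10 -0.2; 0 0 -12.6 -10 -0.2")

```text
time_s: 11.78
position: [0.4465, 0.1209, 0.1292]
tool_rot: [[1.0, 0.001, -0.001], [0.001, -1.0, -0.0], [-0.001, 0.0, -1.0]]
ft_force: [-0.8, -0.1, -2.2]
grip_width: 0.0587
gripper_force: 47.8
```

```bash
cat >> h.py <<'E'
def heft(n=6):
    f=[]
    for _ in range(n):
        optics.get_image("wrist");f.append(observe()["ft_force"][2])
    print("Fz",np.round(np.mean(f),2),np.round(f,2))
E
python3 - <<'E'
from h import *
st();heft()
for cam in("scene","top"):
  for n in("board","dog_1","carriage","knob_grip"):
    print(n,cam,[(np.round(r["point"],4).tolist(),round(r["score"],2)) for r in spotter.mark_of(n,cam)][:3])
E
```

```text
11.775 [0.4465 0.1209 0.1292] [[1.0, 0.001, -0.001], [0.001, -1.0, -0.0], [-0.001, 0.0, -1.0]] 0.05873477301579989 [-0.75 -0.12 -2.15]
Fz -2.61 [-2.04 -2.85 -2.81 -2.79 -2.28 -2.92]
board scene [([0.6229, -0.031, 0.0036], 0.87)]
dog_1 scene [([0.5928, 0.0959, 0.0645], 0.59), ([0.6389, 0.1024, 0.0658], 0.55), ([0.5265, 0.2815, 0.0081], 0.46)]
carriage scene [([0.6287, -0.0543, 0.0325], 0.63)]
knob_grip scene [([0.6331, -0.0877, 0.0848], 0.65), ([0.5943, 0.4087, 0.0136], 0.31)]
board top [([0.6205, -0.0309, 0.0001], 0.59)]
dog_1 top [([0.6381, 0.1034, 0.0652], 0.68), ([0.5912, 0.0945, 0.0647], 0.5)]
carriage top [([0.626, -0.0553, 0.0359], 0.6)]
knob_grip top [([0.6265, -0.0847, 0.0838], 0.61), ([0.7857, -0.0293, 0.0006], 0.33)]
```

>>> move_arm(series="16.9 5.1 -3 -80 -0.2; 16.9 5.1 -3 -80 -0.2; 16.9 5.1 -3 -80 -0.2; 16.9 5.1 -3 -80 -0.2; 16.9 5.1 -3 -80 -0.2; 16.9 5.1 -3 -80 -0.2; 16.9 5.1 -3 -80 -0.2; 16.9 5.1 -3 -80 -0.2")

```text
time_s: 13.48
position: [0.6156, 0.0701, 0.1595]
tool_rot: [[0.169, 0.986, -0.001], [0.986, -0.169, 0.0], [-0.0, -0.001, -1.0]]
ft_force: [-0.3, 0.0, -2.3]
grip_width: 0.0589
gripper_force: 47.8
```

>>> move_arm(series="0 0 0 -7 -0.2; 0 0 0 -13.6 -0.2; 0 0 0 -13.6 -0.2; 0 0 0 -13.6 -0.2")

```text
time_s: 13.98
position: [0.6157, 0.0701, 0.1596]
tool_rot: [[-0.062, 0.998, -0.0], [0.998, 0.062, 0.0], [0.0, -0.0, -1.0]]
ft_force: [0.2, 0.2, -2.2]
grip_width: 0.0589
gripper_force: 47.8
```

```bash
python3 - <<'E'
from h import *
st();im=optics.get_image("wrist");cv2.imwrite("pics/w3.png",im["pixels"])
bp=lambda x,y,z,o=(.622,-.030),a=np.radians(3.6):[o[0]+x*np.cos(a)-y*np.sin(a),o[1]+x*np.sin(a)+y*np.cos(a),z+.036]
pts={"c+-":(.075,.16,0),"c--":(-.075,.16,0),"d1":(-.011,.115,.030),"d1b":(-.033,.115,.03),"d2":(.011,.115,.03),"d2b":(.033,.115,.03),"d2c":(.033,.139,.03)}
print({k:np.round(proj(im,bp(*v))[0],1).tolist() for k,v in pts.items()})
for r in spotter.cut_out("dog_1","wrist")[:3]:print(r["score"],mom(r["pixels"]))
for r in spotter.mark_of("dog_1","wrist"):print(r["score"],np.round(r["point"],4))
for r in spotter.mark_of("board","wrist"):print(r["score"],np.round(r["point"],4))
E
```

```text
13.975 [0.6157 0.0701 0.1596] [[-0.062, 0.998, -0.0], [0.998, 0.062, 0.0], [0.0, -0.0, -1.0]] 0.058895900129990714 [ 0.24  0.17 -2.24]
{'c+-': [428.7, 148.9], 'c--': [211.9, 149.3], 'd1': [303.6, 223.5], 'd1b': [269.9, 223.5], 'd2': [337.3, 223.4], 'd2b': [371.0, 223.4], 'd2c': [372.5, 186.8]}
0.83 (array([286.93137908, 196.22385077]), np.float64(-1.5026206158386761), 1501.0)
0.64 (array([353.61940769, 195.37177064]), np.float64(1.4829009190841225), 1587.0)
0.75 [0.6397 0.1029 0.0669]
0.73 [0.5944 0.0989 0.0653]
0.4 [ 0.6253 -0.0562  0.0358]
```

View pics/w3.png

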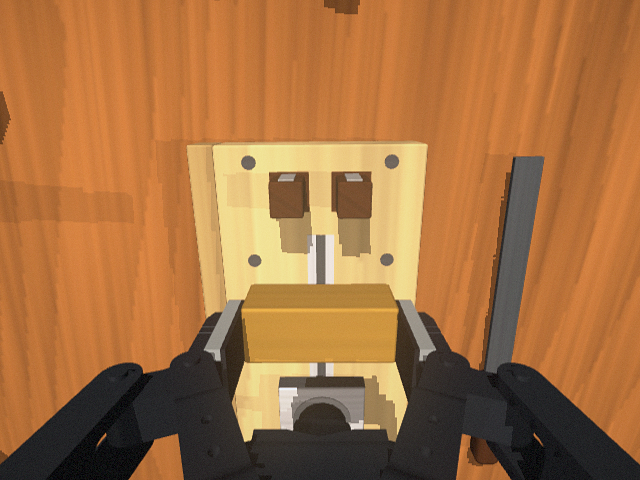

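```bash
python3 - <<'E'
from h import *
im=cv2.imread("pics/w3.png")[130:300,190:440];cv2.imwrite("pics/w3c.png",cv2.resize(im,None,fx=3,fy=3,interpolation=cv2.INTER_NEAREST))
E
```

```text
(no output)
```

View pics/w3c.png

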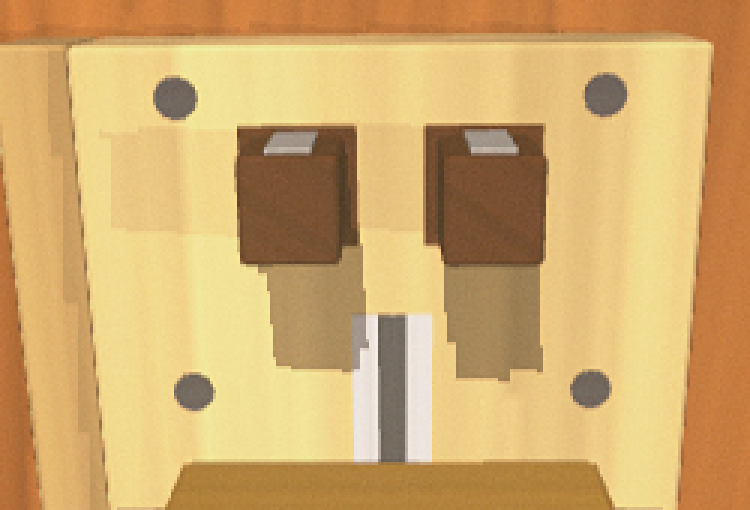

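>>> move_arm(series="0.2 0 9 0 -0.2; 0.2 0 10.5 0 -0.2; 0.2 0 11.7 0 -0.2; 0.2 0 11.7 0 -0.2; 0.2 0 11.7 0 0.7; 0.2 0 11.7 0 0.7; 0.2 0 11.7 0 0.7; 0.2 0 6 0 0.7")

```text
time_s: 15.18
position: [0.6138, 0.0721, 0.097]
tool_rot: [[-0.063, 0.998, -0.008], [0.998, 0.063, 0.001], [0.001, -0.008, -1.0]]
ft_force: [0.3, -0.0, 0.4]
grip_width: 0.0727
gripper_force: 0.0
```

>>> move_arm(series="0 0 -4 0 1; 22.1 -16.6 -4 80 1; 22.1 -16.6 -4 80 1; 22.1 -16.6 -4 80 1; 22.1 -16.6 -4 80 1; 22.1 -16.6 -4 80 1; 22.1 -16.6 -4 80 1; 22.1 -16.6 -4 80 1")

```text
time_s: 16.18
position: [0.4356, 0.2826, 0.1401]
tool_rot: [[0.944, 0.331, 0.001], [0.331, -0.944, 0.0], [0.001, 0.0, -1.0]]
ft_force: [0.6, 0.5, -0.2]
grip_width: 0.0856
gripper_force: 0.0
```

>>> move_arm(series="0 0 1 10 1; 0 0 1 20 1; 0 0 1 20 1")

```text
time_s: 16.55
position: [0.4359, 0.2821, 0.13]
tool_rot: [[1.0, -0.005, 0.0], [-0.005, -1.0, 0.0], [0.0, -0.0, -1.0]]
ft_force: [-0.2, -0.4, 0.2]
grip_width: 0.0857
gripper_force: 0.0
```

```bash
cat >> h.py <<'E'
def nxt(x,y):
    st();l=brass("wrist",False)
    for r in l:print("  x %.4f y %.4f yaw %.1f area %.2f s %.2f"%r)
    b=min(l,key=lambda r:np.hypot(r[0]-x,r[1]-y));print(np.round(b,4));pick(*b[:3])
E
python3 -c "
from h import *
nxt(.436,.282);brass()"
```

```text
16.55 [0.4359 0.2821 0.13  ] [[1.0, -0.005, 0.0], [-0.005, -1.0, 0.0], [0.0, -0.0, -1.0]] 0.08570670780660845 [-0.22 -0.44  0.25]
  x 0.5951 y 0.4077 yaw 89.2 area 0.64 s 0.96
  x 0.4987 y 0.4016 yaw 93.6 area 0.95 s 0.89
  x 0.3425 y 0.2696 yaw 0.5 area 0.94 s 0.84
  x 0.5240 y 0.2844 yaw 78.0 area 1.00 s 0.77
  x 0.3553 y 0.1590 yaw 133.1 area 0.23 s 0.57
[ 0.524   0.2844 78.0089  0.9971  0.77  ]
8 8.8 -0.3 7.0 12 1; 8.8 -0.3 7.0 12 1; 8.8 -0.3 12.6 12 1; 8.8 -0.3 12.6 12 1; 8.8 -0.3 12.6 12 -0.2; 8.8 -0.3 12.6 12 -0.2; 8.8 -0.3 12.6 12 -0.2; 8.8 -0.3 12.6 12 -0.2
8 0.0 -0.0 0.0 -0 -0.2; 0.0 -0.0 -12.6 -12 -0.2; 0.0 -0.0 -12.6 -12 -0.2; 0.0 -0.0 -12.6 -12 -0.2; 0.0 -0.0 -12.6 -12 -0.2; 0.0 -0.0 -12.6 -12 -0.2; 0.0 -0.0 -12.6 -12 -0.2; 0.0 -0.0 -12.6 -12 -0.2
[138. 230.] hsv [ 18. 187. 210.] x 0.5957 y 0.4070 yaw 92.9 area 0.65 s 0.88
[190. 260.] hsv [ 18. 187. 210.] x 0.5242 y 0.2792 yaw 75.8 area 0.80 s 0.74
[192. 220.] hsv [ 18. 187. 209.] x 0.6221 y 0.2765 yaw 76.2 area 0.81 s 0.59
[162. 174.] hsv [  1. 228. 215.] x 0.7352 y 0.3572 yaw 84.7 area 0.95 s 0.57
[233. 339.] hsv [ 65. 188. 153.] x 0.3383 y 0.1672 yaw 145.6 area 0.93 s 0.55
[276. 220.] hsv [ 18. 187. 211.] x 0.6247 y 0.0731 yaw 3.4 area 0.84 s 0.53
[446. 246.] hsv [ 18. 187. 211.] x 0.5651 y -0.3365 yaw 89.6 area 0.65 s 0.52
[193. 339.] hsv [ 64. 185. 131.] x 0.3366 y 0.2621 yaw 168.3 area 0.42 s 0.51
[194. 299.] hsv [ 17. 187. 195.] x 0.4301 y 0.2649 yaw 91.9 area 0.19 s 0.45
```

```bash
python3 -c "
from h import *
nxt(.436,.282)"
```

```text
16.75 [0.4359 0.2821 0.13  ] [[1.0, -0.004, 0.0], [-0.004, -1.0, 0.0], [0.0, -0.0, -1.0]] 0.08545920206007636 [-0.25  0.13  0.26]
  x 0.4361 y 0.2826 yaw 91.5 area 0.95 s 0.81
  x 0.3425 y 0.2696 yaw 0.4 area 0.94 s 0.76
  x 0.3538 y 0.1603 yaw 134.0 area 0.24 s 0.67
  x 0.5238 y 0.2845 yaw 78.0 area 0.95 s 0.64
  x 0.5951 y 0.4067 yaw 88.5 area 0.58 s 0.64
  x 0.4987 y 0.4016 yaw 93.8 area 0.93 s 0.56
[ 0.4361  0.2826 91.4817  0.9456  0.81  ]
8 0.0 -0.1 7.0 -2 1; 0.0 -0.1 7.0 -2 1; 0.0 -0.1 12.6 -2 1; 0.0 -0.1 12.6 -2 1; 0.0 -0.1 12.6 -2 -0.2; 0.0 -0.1 12.6 -2 -0.2; 0.0 -0.1 12.6 -2 -0.2; 0.0 -0.1 12.6 -2 -0.2
8 0.0 0.0 0.0 -0 -0.2; 0.0 0.0 -12.6 1 -0.2; 0.0 0.0 -12.6 1 -0.2; 0.0 0.0 -12.6 1 -0.2; 0.0 0.0 -12.6 1 -0.2; 0.0 0.0 -12.6 1 -0.2; 0.0 0.0 -12.6 1 -0.2; 0.0 0.0 -12.6 1 -0.2
```

>>> move_arm(series="0 -0.1 7 -2 1; 0 -0.1 7 -2 1; 0 -0.1 12.6 -2 1; 0 -0.1 12.6 -2 1; 0 -0.1 12.6 -2 -0.2; 0 -0.1 12.6 -2 -0.2; 0 -0.1 12.6 -2 -0.2; 0 -0.1 12.6 -2 -0.2")

```text
time_s: 17.85
position: [0.4371, 0.2835, 0.0064]
tool_rot: [[1.0, 0.028, 0.004], [0.028, -1.0, 0.001], [0.004, -0.001, -1.0]]
ft_force: [-0.4, -0.4, 5.6]
grip_width: 0.059
gripper_force: 42.9
```

>>> move_arm(series="0 0 0 0 -0.2; 0 0 -6 1.5 -0.2; 0 0 -12.6 1.5 -0.2; 0 0 -12.6 1.5 -0.2; 0 0 -12.6 1.5 -0.2; 0 0 -12.6 1.5 -0.2")

```text
time_s: 18.6
position: [0.4351, 0.2828, 0.1286]
tool_rot: [[1.0, 0.002, -0.003], [0.002, -1.0, -0.001], [-0.003, 0.001, -1.0]]
ft_force: [-0.4, 0.6, -3.5]
grip_width: 0.0589
gripper_force: 47.9
```

```bash
cat >> h.py <<'E'
O=np.array([.622,-.027]);BY=3.6
def bw(x,y):
    a=np.radians(BY);return O[0]+x*np.cos(a)-y*np.sin(a),O[1]+x*np.sin(a)+y*np.cos(a)
def lay(y):
    "carry the held block to board y, put it down, rise"
    X,Y=bw(0,y);p=Plan();h=p.p
    m=(h+[X,Y,0,0])/2
    p.call((X,Y,.15,h[3]+80,-.2,8))
    a=90+BY
    p.call((X,Y,.15,a,-.2,2),(X,Y,.06,a,-.2,2),(X,Y,.043,a,-.2,2),(X,Y,.043,a,.7,2))
    p.call((X,Y,.043,a,.7,1),(X,Y,.14,a,.7,2))
def scrap(x):
    p=Plan();h=p.p;d=np.hypot(x-h[0],-.335-h[1]);k=int(np.ceil(d/.0625))
    if k>5: 
        M=h[:2]+(np.array([x,-.335])-h[:2])*(k-5)/k
        p.call((*M,.15,h[3],-.2,k-4))
    p.call((x,-.335,.13,0,-.2,5),(x,-.335,.018,0,-.2,2),(x,-.335,.018,0,.65,1))
    p.call((x,-.335,.018,0,.65,2),(x,-.335,.14,0,.65,2))
E
python3 -c "
from h import *
st();heft(5);lay(72);lay(.072);print();scrap(.607)"
```

```text
18.6 [0.4351 0.2828 0.1286] [[1.0, 0.002, -0.003], [0.002, -1.0, -0.001], [-0.003, 0.001, -1.0]] 0.058928167338608194 [-0.45  0.62 -3.51]
Fz -3.17 [-3.27 -3.52 -2.64 -3.59 -2.83]
8 -418.1 -7155.7 -2.1 -80 -0.2; -418.1 -7155.7 -2.1 -80 -0.2; -418.1 -7155.7 -2.1 -80 -0.2; -418.1 -7155.7 -2.1 -80 -0.2; -418.1 -7155.7 -2.1 -80 -0.2; -418.1 -7155.7 -2.1 -80 -0.2; -418.1 -7155.7 -2.1 -80 -0.2; -418.1 -7155.7 -2.1 -80 -0.2
8 0.0 0.0 0.0 -13 -0.2; 0.0 0.0 0.0 -13 -0.2; 0.0 0.0 9.0 -13 -0.2; 0.0 0.0 9.0 -13 -0.2; 0.0 0.0 10.7 -13 -0.2; 0.0 0.0 10.7 -13 -0.2; 0.0 0.0 10.7 -13 0.7; 0.0 0.0 10.7 -13 0.7
3 0.0 0.0 0.0 -0 0.7; 0.0 0.0 -9.7 -0 0.7; 0.0 0.0 -9.7 -0 0.7
8 18.1 23.9 -2.1 -80 -0.2; 18.1 23.9 -2.1 -80 -0.2; 18.1 23.9 -2.1 -80 -0.2; 18.1 23.9 -2.1 -80 -0.2; 18.1 23.9 -2.1 -80 -0.2; 18.1 23.9 -2.1 -80 -0.2; 18.1 23.9 -2.1 -80 -0.2; 18.1 23.9 -2.1 -80 -0.2
8 0.0 0.0 0.0 -13 -0.2; 0.0 0.0 0.0 -13 -0.2; 0.0 0.0 9.0 -13 -0.2; 0.0 0.0 9.0 -13 -0.2; 0.0 0.0 10.7 -13 -0.2; 0.0 0.0 10.7 -13 -0.2; 0.0 0.0 10.7 -13 0.7; 0.0 0.0 10.7 -13 0.7
3 0.0 0.0 0.0 -0 0.7; 0.0 0.0 -9.7 -0 0.7; 0.0 0.0 -9.7 -0 0.7

7 9.3 33.7 -2.1 -0 -0.2; 9.3 33.7 -2.1 -0 -0.2; 9.3 33.7 -2.1 -0 -0.2; 9.3 33.7 -2.1 -0 -0.2; 9.3 33.7 -2.1 -0 -0.2; 9.3 33.7 -2.1 -0 -0.2; 9.3 33.7 -2.1 -0 -0.2
8 7.7 28.1 2.0 0 -0.2; 7.7 28.1 2.0 0 -0.2; 7.7 28.1 2.0 0 -0.2; 7.7 28.1 2.0 0 -0.2; 7.7 28.1 2.0 0 -0.2; 7.7 28.1 13.2 0 -0.2; 7.7 28.1 13.2 0 -0.2; 7.7 28.1 13.2 0 0.65
4 0.0 0.0 0.0 -0 0.65; 0.0 0.0 0.0 -0 0.65; 0.0 0.0 -12.2 -0 0.65; 0.0 0.0 -12.2 -0 0.65
```

>>> move_arm(series="18.1 23.9 -2.1 -80 -0.2; 18.1 23.9 -2.1 -80 -0.2; 18.1 23.9 -2.1 -80 -0.2; 18.1 23.9 -2.1 -80 -0.2; 18.1 23.9 -2.1 -80 -0.2; 18.1 23.9 -2.1 -80 -0.2; 18.1 23.9 -2.1 -80 -0.2; 18.1 23.9 -2.1 -80 -0.2")

```text
time_s: 19.85
position: [0.6173, 0.0442, 0.1501]
tool_rot: [[0.167, 0.986, -0.001], [0.986, -0.167, 0.0], [0.0, -0.001, -1.0]]
ft_force: [-0.9, 0.3, -3.3]
grip_width: 0.0589
gripper_force: 47.9
```

>>> move_arm(series="0 0 0 -10 -0.2; 0 0 0 -13.5 -0.2; 0 0 6 -13.5 -0.2; 0 0 9.5 -13.5 -0.2; 0 0 10.8 -13.5 -0.2; 0 0 10.8 -13.5 -0.2; 0 0 10.8 -13.5 0.7; 0 0 10.8 -13.5 0.7")

```text
time_s: 20.85
position: [0.618, 0.0444, 0.0436]
tool_rot: [[-0.063, 0.998, 0.002], [0.998, 0.063, -0.0], [-0.0, 0.002, -1.0]]
ft_force: [0.9, 0.1, 0.4]
grip_width: 0.0725
gripper_force: 0.0
```

>>> move_arm(series="0 0 0 0 0.7; 0 0 -5 0 0.7; 0 0 -9.7 0 0.7; 0 0 -9.7 0 1")

```text
time_s: 21.35
position: [0.619, 0.0444, 0.1439]
tool_rot: [[-0.063, 0.998, 0.008], [0.998, 0.063, -0.001], [-0.001, 0.008, -1.0]]
ft_force: [0.1, 0.2, -0.6]
grip_width: 0.0854
gripper_force: 0.0
```

>>> move_arm(series="24.5 -7.9 0 80 1; 24.5 -7.9 0 80 1; 24.5 -7.9 0 80 1; 24.5 -7.9 0 80 1; 24.5 -7.9 0 80 1; 24.5 -7.9 0 80 1; 24.5 -7.9 0 80 1; 24.5 -7.9 0 80 1")

```text
time_s: 22.35
position: [0.5227, 0.284, 0.1388]
tool_rot: [[0.973, 0.231, -0.001], [0.231, -0.973, -0.0], [-0.001, 0.0, -1.0]]
ft_force: [0.0, 1.3, 0.6]
grip_width: 0.085
gripper_force: 0.0
```

>>> move_arm(series="0 0 1 10 1; 0 0 1 20 1; 0 0 1 25 1; 0 0 1 25 1")

```text
time_s: 22.85
position: [0.5228, 0.2839, 0.129]
tool_rot: [[0.981, -0.196, -0.001], [-0.196, -0.981, -0.0], [-0.001, 0.001, -1.0]]
ft_force: [0.2, -0.0, 0.1]
grip_width: 0.0855
gripper_force: 0.0
```

```bash
python3 -c "
from h import *
nxt(.524,.2845)"
```

```text
22.85 [0.5228 0.2839 0.129 ] [[0.981, -0.196, -0.001], [-0.196, -0.981, -0.0], [-0.001, 0.001, -1.0]] 0.08545367587726745 [ 0.2  -0.04  0.07]
  x 0.4984 y 0.4021 yaw 93.9 area 0.94 s 0.97
  x 0.5952 y 0.4107 yaw 87.9 area 0.97 s 0.96
  x 0.6215 y 0.2790 yaw 76.6 area 0.94 s 0.89
  x 0.3587 y 0.2690 yaw 10.2 area 0.50 s 0.75
  x 0.5239 y 0.2846 yaw 77.0 area 0.91 s 0.70
[ 0.5239  0.2846 77.0421  0.9097  0.7   ]
8 0.1 -0.1 6.9 2 1; 0.1 -0.1 6.9 2 1; 0.1 -0.1 12.5 2 1; 0.1 -0.1 12.5 2 1; 0.1 -0.1 12.5 2 -0.2; 0.1 -0.1 12.5 2 -0.2; 0.1 -0.1 12.5 2 -0.2; 0.1 -0.1 12.5 2 -0.2
8 0.0 -0.0 0.0 -0 -0.2; 0.0 -0.0 -12.6 -13 -0.2; 0.0 -0.0 -12.6 -13 -0.2; 0.0 -0.0 -12.6 -13 -0.2; 0.0 -0.0 -12.6 -13 -0.2; 0.0 -0.0 -12.6 -13 -0.2; 0.0 -0.0 -12.6 -13 -0.2; 0.0 -0.0 -12.6 -13 -0.2
```

>>> move_arm(series="0.1 -0.1 7 2 1; 0.1 -0.1 7 2 1; 0.1 -0.1 12.5 2 1; 0.1 -0.1 12.5 2 1; 0.1 -0.1 12.5 2 -0.2; 0.1 -0.1 12.5 2 -0.2; 0.1 -0.1 12.5 2 -0.2; 0.1 -0.1 12.5 2 -0.2")

```text
time_s: 23.95
position: [0.5256, 0.2852, 0.0077]
tool_rot: [[0.973, -0.231, 0.005], [-0.231, -0.973, 0.001], [0.004, -0.002, -1.0]]
ft_force: [0.6, -0.6, 5.0]
grip_width: 0.0591
gripper_force: 43.3
```

>>> move_arm(series="0 0 0 0 -0.2; 0 0 -6 -6 -0.2; 0 0 -12.6 -13 -0.2; 0 0 -12.6 -13 -0.2; 0 0 -12.6 -13 -0.2; 0 0 -12.6 -13 -0.2")

```text
time_s: 24.7
position: [0.5234, 0.2845, 0.1293]
tool_rot: [[1.0, -0.007, -0.003], [-0.007, -1.0, -0.001], [-0.003, 0.001, -1.0]]
ft_force: [0.2, -0.2, -2.7]
grip_width: 0.0587
gripper_force: 46.7
```

```bash
python3 -c "
from h import *
st();heft(5);lay(.045);print();scrap(.607)"
```

```text
24.7 [0.5234 0.2845 0.1293] [[1.0, -0.007, -0.003], [-0.007, -1.0, -0.001], [-0.003, 0.001, -1.0]] 0.0586714594606346 [ 0.22 -0.21 -2.67]
Fz -2.87 [-3.61 -3.23 -2.74 -2.54 -2.22]
8 9.7 26.6 -2.0 -80 -0.2; 9.7 26.6 -2.0 -80 -0.2; 9.7 26.6 -2.0 -80 -0.2; 9.7 26.6 -2.0 -80 -0.2; 9.7 26.6 -2.0 -80 -0.2; 9.7 26.6 -2.0 -80 -0.2; 9.7 26.6 -2.0 -80 -0.2; 9.7 26.6 -2.0 -80 -0.2
8 0.0 0.0 0.0 -14 -0.2; 0.0 0.0 0.0 -14 -0.2; 0.0 0.0 9.0 -14 -0.2; 0.0 0.0 9.0 -14 -0.2; 0.0 0.0 10.7 -14 -0.2; 0.0 0.0 10.7 -14 -0.2; 0.0 0.0 10.7 -14 0.7; 0.0 0.0 10.7 -14 0.7
3 0.0 0.0 0.0 -0 0.7; 0.0 0.0 -9.7 -0 0.7; 0.0 0.0 -9.7 -0 0.7

7 4.8 33.8 -2.0 -0 -0.2; 4.8 33.8 -2.0 -0 -0.2; 4.8 33.8 -2.0 -0 -0.2; 4.8 33.8 -2.0 -0 -0.2; 4.8 33.8 -2.0 -0 -0.2; 4.8 33.8 -2.0 -0 -0.2; 4.8 33.8 -2.0 -0 -0.2
8 4.0 28.1 2.0 -0 -0.2; 4.0 28.1 2.0 -0 -0.2; 4.0 28.1 2.0 -0 -0.2; 4.0 28.1 2.0 -0 -0.2; 4.0 28.1 2.0 -0 -0.2; 4.0 28.1 13.2 -0 -0.2; 4.0 28.1 13.2 -0 -0.2; 4.0 28.1 13.2 -0 0.65
4 0.0 0.0 0.0 -0 0.65; 0.0 0.0 0.0 -0 0.65; 0.0 0.0 -12.2 -0 0.65; 0.0 0.0 -12.2 -0 0.65
```

>>> move_arm(series="9.7 26.6 -2 -80 -0.2; 9.7 26.6 -2 -80 -0.2; 9.7 26.6 -2 -80 -0.2; 9.7 26.6 -2 -80 -0.2; 9.7 26.6 -2 -80 -0.2; 9.7 26.6 -2 -80 -0.2; 9.7 26.6 -2 -80 -0.2; 9.7 26.6 -2 -80 -0.2")

```text
time_s: 25.95
position: [0.6194, 0.0179, 0.1503]
tool_rot: [[0.176, 0.984, -0.001], [0.984, -0.176, 0.0], [-0.0, -0.001, -1.0]]
ft_force: [-0.8, -0.3, -3.2]
grip_width: 0.059
gripper_force: 46.7
```

>>> move_arm(series="0 0 0 -10 -0.2; 0 0 0 -14 -0.2; 0 0 6 -14 -0.2; 0 0 9.5 -14 -0.2; 0 0 10.7 -14 -0.2; 0 0 10.7 -14 -0.2; 0 0 10.7 -14 0.7; 0 0 10.7 -14 0.7")

```text
time_s: 26.95
position: [0.62, 0.018, 0.0445]
tool_rot: [[-0.063, 0.998, 0.002], [0.998, 0.063, -0.0], [-0.0, 0.002, -1.0]]
ft_force: [0.0, 0.4, -0.0]
grip_width: 0.0722
gripper_force: 0.0
```

>>> move_arm(series="0 0 0 0 0.7; 0 0 -5 0 0.7; 0 0 -9.7 0 0.7; 0 0 -9.7 0 1")

```text
time_s: 27.45
position: [0.6211, 0.0179, 0.1448]
tool_rot: [[-0.063, 0.998, 0.008], [0.998, 0.063, -0.001], [-0.002, 0.008, -1.0]]
ft_force: [0.3, 0.4, -0.5]
grip_width: 0.085
gripper_force: 0.0
```

>>> move_arm(series="26 1.9 0 80 1; 26 1.9 0 80 1; 26 1.9 0 80 1; 26 1.9 0 80 1; 26 1.9 0 80 1; 26 1.9 0 80 1; 26 1.9 0 80 1; 26 1.9 0 80 1")

```text
time_s: 28.45
position: [0.6217, 0.2788, 0.1396]
tool_rot: [[0.973, 0.231, -0.002], [0.231, -0.973, -0.0], [-0.002, 0.0, -1.0]]
ft_force: [0.6, 0.3, 0.2]
grip_width: 0.0855
gripper_force: 0.0
```

>>> move_arm(series="0 0 1 10 1; 0 0 1 20 1; 0 0 1 27 1; 0 0 1 27 1")

```text
time_s: 28.95
position: [0.6217, 0.2787, 0.1298]
tool_rot: [[0.973, -0.23, -0.001], [-0.23, -0.973, -0.0], [-0.001, 0.001, -1.0]]
ft_force: [0.1, -0.1, 0.1]
grip_width: 0.0853
gripper_force: 0.0
```

```bash
python3 -c "
from h import *
nxt(.6215,.279)"
```

```text
28.95 [0.6217 0.2787 0.1298] [[0.973, -0.23, -0.001], [-0.23, -0.973, -0.0], [-0.001, 0.001, -1.0]] 0.08534781766517485 [ 0.08 -0.07  0.12]
  x 0.6211 y 0.2790 yaw 76.7 area 0.93 s 0.89
  x 0.5981 y 0.0428 yaw 171.5 area 0.27 s 0.77
  x 0.3289 y 0.1552 yaw 131.1 area 0.48 s 0.77
  x 0.6363 y 0.4407 yaw 90.6 area 0.96 s 0.70
  x 0.4992 y 0.3928 yaw 100.2 area 0.68 s 0.69
[ 0.6211  0.279  76.747   0.9254  0.89  ]
8 -0.1 -0.0 7.0 0 1; -0.1 -0.0 7.0 0 1; -0.1 -0.0 12.6 0 1; -0.1 -0.0 12.6 0 1; -0.1 -0.0 12.6 0 -0.2; -0.1 -0.0 12.6 0 -0.2; -0.1 -0.0 12.6 0 -0.2; -0.1 -0.0 12.6 0 -0.2
8 0.0 -0.0 0.0 -0 -0.2; 0.0 -0.0 -12.6 -13 -0.2; 0.0 -0.0 -12.6 -13 -0.2; 0.0 -0.0 -12.6 -13 -0.2; 0.0 -0.0 -12.6 -13 -0.2; 0.0 -0.0 -12.6 -13 -0.2; 0.0 -0.0 -12.6 -13 -0.2; 0.0 -0.0 -12.6 -13 -0.2
```

>>> move_arm(series="-0.1 0 7 0 1; -0.1 0 7 0 1; -0.1 0 12.6 0 1; -0.1 0 12.6 0 1; -0.1 0 12.6 0 -0.2; -0.1 0 12.6 0 -0.2; -0.1 0 12.6 0 -0.2; -0.1 0 12.6 0 -0.2")

```text
time_s: 30.05
position: [0.6226, 0.2794, 0.0082]
tool_rot: [[0.973, -0.231, 0.005], [-0.231, -0.973, 0.001], [0.005, -0.002, -1.0]]
ft_force: [0.3, 0.7, 7.7]
grip_width: 0.059
gripper_force: 44.7
```

>>> move_arm(series="0 0 0 0 -0.2; 0 0 -6 -6 -0.2; 0 0 -12.6 -13 -0.2; 0 0 -12.6 -13 -0.2; 0 0 -12.6 -13 -0.2; 0 0 -12.6 -13 -0.2")

```text
time_s: 30.8
position: [0.6203, 0.2788, 0.129]
tool_rot: [[1.0, -0.007, -0.003], [-0.007, -1.0, -0.001], [-0.003, 0.001, -1.0]]
ft_force: [-0.5, 0.0, -3.9]
grip_width: 0.0585
gripper_force: 46.3
```

```bash
python3 -c "
from h import *
st();heft(5);lay(.018);print();scrap(.607)"
```

```text
30.8 [0.6203 0.2788 0.129 ] [[1.0, -0.007, -0.003], [-0.007, -1.0, -0.001], [-0.003, 0.001, -1.0]] 0.05849049538652419 [-0.45  0.04 -3.91]
Fz -3.24 [-3.95 -2.94 -2.74 -3.01 -3.52]
8 0.2 28.8 -2.0 -80 -0.2; 0.2 28.8 -2.0 -80 -0.2; 0.2 28.8 -2.0 -80 -0.2; 0.2 28.8 -2.0 -80 -0.2; 0.2 28.8 -2.0 -80 -0.2; 0.2 28.8 -2.0 -80 -0.2; 0.2 28.8 -2.0 -80 -0.2; 0.2 28.8 -2.0 -80 -0.2
8 0.0 0.0 0.0 -14 -0.2; 0.0 0.0 0.0 -14 -0.2; 0.0 0.0 9.0 -14 -0.2; 0.0 0.0 9.0 -14 -0.2; 0.0 0.0 10.7 -14 -0.2; 0.0 0.0 10.7 -14 -0.2; 0.0 0.0 10.7 -14 0.7; 0.0 0.0 10.7 -14 0.7
3 0.0 0.0 0.0 -0 0.7; 0.0 0.0 -9.7 -0 0.7; 0.0 0.0 -9.7 -0 0.7

6 -0.5 30.7 -2.0 -0 -0.2; -0.5 30.7 -2.0 -0 -0.2; -0.5 30.7 -2.0 -0 -0.2; -0.5 30.7 -2.0 -0 -0.2; -0.5 30.7 -2.0 -0 -0.2; -0.5 30.7 -2.0 -0 -0.2
8 -0.5 30.7 2.0 -0 -0.2; -0.5 30.7 2.0 -0 -0.2; -0.5 30.7 2.0 -0 -0.2; -0.5 30.7 2.0 -0 -0.2; -0.5 30.7 2.0 -0 -0.2; -0.5 30.7 13.2 -0 -0.2; -0.5 30.7 13.2 -0 -0.2; -0.5 30.7 13.2 -0 0.65
4 0.0 0.0 0.0 -0 0.65; 0.0 0.0 0.0 -0 0.65; 0.0 0.0 -12.2 -0 0.65; 0.0 0.0 -12.2 -0 0.65
```

>>> move_arm(series="0.2 28.8 -2 -80 -0.2; 0.2 28.8 -2 -80 -0.2; 0.2 28.8 -2 -80 -0.2; 0.2 28.8 -2 -80 -0.2; 0.2 28.8 -2 -80 -0.2; 0.2 28.8 -2 -80 -0.2; 0.2 28.8 -2 -80 -0.2; 0.2 28.8 -2 -80 -0.2")

```text
time_s: 32.05
position: [0.6211, -0.0092, 0.1506]
tool_rot: [[0.176, 0.984, -0.0], [0.984, -0.176, 0.0], [0.0, -0.0, -1.0]]
ft_force: [0.7, 0.3, -2.1]
grip_width: 0.0591
gripper_force: 46.3
```

>>> move_arm(series="0 0 0 -10 -0.2; 0 0 0 -14 -0.2; 0 0 6 -14 -0.2; 0 0 9.5 -14 -0.2; 0 0 10.7 -14 -0.2; 0 0 10.7 -14 -0.2; 0 0 10.7 -14 0.7; 0 0 10.7 -14 0.7")

```text
time_s: 33.05
position: [0.6217, -0.0091, 0.0446]
tool_rot: [[-0.063, 0.998, 0.002], [0.998, 0.063, -0.0], [-0.0, 0.002, -1.0]]
ft_force: [0.4, 1.1, 0.3]
grip_width: 0.0722
gripper_force: 0.0
```

>>> move_arm(series="0 0 0 0 0.7; 0 0 -5 0 0.7; 0 0 -9.7 0 0.7; 0 0 -9.7 0 1")

```text
time_s: 33.55
position: [0.6228, -0.0092, 0.1448]
tool_rot: [[-0.063, 0.998, 0.008], [0.998, 0.063, -0.002], [-0.002, 0.008, -1.0]]
ft_force: [0.9, 0.0, -0.7]
grip_width: 0.085
gripper_force: 0.0
```

>>> move_arm(series="41.6 -9.6 0 80 1; 41.6 -9.6 0 80 1; 41.6 -9.6 0 80 1; 41.6 -9.6 0 80 1; 41.6 -9.6 0 80 1; 41.6 -9.6 0 80 1; 41.6 -9.6 0 80 1; 41.6 -9.6 0 80 1")

```text
time_s: 34.55
position: [0.497, 0.4032, 0.1396]
tool_rot: [[0.972, 0.234, -0.001], [0.234, -0.972, -0.0], [-0.001, -0.0, -1.0]]
ft_force: [0.7, -1.2, 0.3]
grip_width: 0.085
gripper_force: 0.0
```

>>> move_arm(series="0 0 1 10 1; 0 0 1 10 1; 0 0 1 10 1")

```text
time_s: 34.92
position: [0.4992, 0.3999, 0.1307]
tool_rot: [[0.998, 0.066, -0.0], [0.066, -0.998, -0.0], [-0.0, 0.0, -1.0]]
ft_force: [0.7, -0.2, 0.2]
grip_width: 0.0854
gripper_force: 0.0
```

```bash
python3 -c "
from h import *
nxt(.499,.40)"
```

```text
34.925 [0.4992 0.3999 0.1307] [[0.998, 0.066, -0.0], [0.066, -0.998, -0.0], [-0.0, 0.0, -1.0]] 0.08537603144273104 [ 0.71 -0.18  0.18]
  x 0.6367 y 0.4405 yaw 90.3 area 0.98 s 0.67
  x 0.4985 y 0.4017 yaw 94.0 area 0.92 s 0.58
  x 0.3502 y 0.2847 yaw 176.8 area 0.04 s 0.52
[ 0.4985  0.4017 94.03    0.916   0.58  ]
8 -0.1 -0.2 7.1 -0 1; -0.1 -0.2 7.1 -0 1; -0.1 -0.2 12.7 -0 1; -0.1 -0.2 12.7 -0 1; -0.1 -0.2 12.7 -0 -0.2; -0.1 -0.2 12.7 -0 -0.2; -0.1 -0.2 12.7 -0 -0.2; -0.1 -0.2 12.7 -0 -0.2
8 0.0 0.0 0.0 -0 -0.2; 0.0 0.0 -12.6 4 -0.2; 0.0 0.0 -12.6 4 -0.2; 0.0 0.0 -12.6 4 -0.2; 0.0 0.0 -12.6 4 -0.2; 0.0 0.0 -12.6 4 -0.2; 0.0 0.0 -12.6 4 -0.2; 0.0 0.0 -12.6 4 -0.2
```

>>> move_arm(series="-0.1 -0.2 7 0 1; -0.1 -0.2 7 0 1; -0.1 -0.2 12.6 0 1; -0.1 -0.2 12.6 0 1; -0.1 -0.2 12.6 0 -0.2; -0.1 -0.2 12.6 0 -0.2; -0.1 -0.2 12.6 0 -0.2; -0.1 -0.2 12.6 0 -0.2")

```text
time_s: 36.02
position: [0.4994, 0.4028, 0.008]
tool_rot: [[0.998, 0.063, 0.005], [0.063, -0.998, 0.002], [0.005, -0.002, -1.0]]
ft_force: [0.3, 0.4, 5.7]
grip_width: 0.0588
gripper_force: 43.7
```

>>> move_arm(series="0 0 0 0 -0.2; 0 0 -6 4 -0.2; 0 0 -12.6 4 -0.2; 0 0 -12.6 4 -0.2; 0 0 -12.6 4 -0.2; 0 0 -12.6 4 -0.2")

```text
time_s: 36.78
position: [0.4973, 0.4017, 0.1294]
tool_rot: [[1.0, -0.007, -0.002], [-0.007, -1.0, -0.001], [-0.002, 0.001, -1.0]]
ft_force: [1.0, -0.2, -1.3]
grip_width: 0.0588
gripper_force: 44.2
```

```bash
python3 -c "
from h import *
st();heft(5);scrap(.607)"
```

```text
36.775 [0.4973 0.4017 0.1294] [[1.0, -0.007, -0.002], [-0.007, -1.0, -0.001], [-0.002, 0.001, -1.0]] 0.05875419613794498 [ 0.98 -0.22 -1.27]
Fz -0.85 [-1.6  -0.52 -0.65 -0.8  -0.67]
8 6.7 42.9 -2.0 -0 -0.2; 6.7 42.9 -2.0 -0 -0.2; 6.7 42.9 -2.0 -0 -0.2; 6.7 42.9 -2.0 -0 -0.2; 6.7 42.9 -2.0 -0 -0.2; 6.7 42.9 -2.0 -0 -0.2; 6.7 42.9 -2.0 -0 -0.2; 6.7 42.9 -2.0 -0 -0.2
8 4.8 30.7 2.0 -0 -0.2; 4.8 30.7 2.0 -0 -0.2; 4.8 30.7 2.0 -0 -0.2; 4.8 30.7 2.0 -0 -0.2; 4.8 30.7 2.0 -0 -0.2; 4.8 30.7 13.2 -0 -0.2; 4.8 30.7 13.2 -0 -0.2; 4.8 30.7 13.2 -0 0.65
4 0.0 0.0 0.0 -0 0.65; 0.0 0.0 0.0 -0 0.65; 0.0 0.0 -12.2 -0 0.65; 0.0 0.0 -12.2 -0 0.65
```

>>> move_arm(series="6.7 42.9 -2 0 -0.2; 6.7 42.9 -2 0 -0.2; 6.7 42.9 -2 0 -0.2; 6.7 42.9 -2 0 -0.2; 6.7 42.9 -2 0 -0.2; 6.7 42.9 -2 0 -0.2; 6.7 42.9 -2 0 -0.2; 6.7 42.9 -2 0 -0.2")

```text
time_s: 38.02
position: [0.5626, -0.0313, 0.1506]
tool_rot: [[1.0, -0.012, 0.0], [-0.012, -1.0, -0.001], [0.0, 0.001, -1.0]]
ft_force: [0.2, 1.1, -0.8]
grip_width: 0.0589
gripper_force: 44.2
```

>>> move_arm(series="4.6 30.7 2 0 -0.2; 4.6 30.7 2 0 -0.2; 4.6 30.7 2 0 -0.2; 4.6 30.7 2 0 -0.2; 4.6 30.7 2 0 -0.2; 4.6 30.7 10 0 -0.2; 4.6 30.7 13.2 0 -0.2; 4.6 30.7 13.2 0 0.65")

```text
time_s: 39.02
position: [0.6047, -0.3326, 0.015]
tool_rot: [[1.0, -0.006, -0.006], [-0.006, -1.0, 0.005], [-0.006, -0.005, -1.0]]
ft_force: [0.9, 0.2, 0.2]
grip_width: 0.0704
gripper_force: 0.0
```

>>> move_arm(series="0 0 0 0 0.65; 0 0 0 0 0.65; 0 0 -6 0 0.65; 0 0 -12.2 0 0.65")

```text
time_s: 39.52
position: [0.6061, -0.3345, 0.144]
tool_rot: [[1.0, -0.006, 0.001], [-0.006, -1.0, -0.001], [0.001, 0.001, -1.0]]
ft_force: [0.1, -0.2, 0.7]
grip_width: 0.0704
gripper_force: 0.0
```

>>> move_arm(series="0 -40 0 0 1; 0 -40 0 0 1; 0 -40 0 0 1; 0 -40 0 0 1; 0 -40 0 0 1; 0 -40 0 0 1; 0 -40 0 0 1; 0 -40 0 0 1")

```text
time_s: 40.52
position: [0.6089, 0.0672, 0.1426]
tool_rot: [[1.0, -0.003, 0.003], [-0.003, -1.0, -0.0], [0.003, 0.0, -1.0]]
ft_force: [-0.4, -1.0, -0.5]
grip_width: 0.0855
gripper_force: 0.0
```

>>> move_arm(series="0 -34 0 0 1; 0 -34 0 0 1; 0 -34 0 0 1; 0 -34 0 0 1; 0 -34 0 0 1; 0 -34 0 0 1; 0 -34 0 0 1")

```text
time_s: 41.4
position: [0.6112, 0.406, 0.1412]
tool_rot: [[1.0, -0.005, 0.001], [-0.005, -1.0, 0.0], [0.001, -0.0, -1.0]]
ft_force: [0.3, -0.6, 0.1]
grip_width: 0.0853
gripper_force: 0.0
```

```bash
python3 -c "
from h import *
nxt(.6365,.4405);print(observe()['q'])"
```

```text
41.4 [0.6112 0.406  0.1412] [[1.0, -0.005, 0.001], [-0.005, -1.0, 0.0], [0.001, -0.0, -1.0]] 0.08530061944767275 [ 0.34 -0.56  0.13]
  x 0.6363 y 0.4405 yaw 90.3 area 0.93 s 0.88
  x 0.7350 y 0.3590 yaw 86.6 area 0.94 s 0.62
[ 0.6363  0.4405 90.3384  0.9312  0.88  ]
8 2.4 -3.7 8.1 -1 1; 2.4 -3.7 8.1 -1 1; 2.4 -3.7 13.7 -1 1; 2.4 -3.7 13.7 -1 1; 2.4 -3.7 13.7 -1 -0.2; 2.4 -3.7 13.7 -1 -0.2; 2.4 -3.7 13.7 -1 -0.2; 2.4 -3.7 13.7 -1 -0.2
8 0.0 0.0 0.0 -0 -0.2; 0.0 0.0 -12.6 0 -0.2; 0.0 0.0 -12.6 0 -0.2; 0.0 0.0 -12.6 0 -0.2; 0.0 0.0 -12.6 0 -0.2; 0.0 0.0 -12.6 0 -0.2; 0.0 0.0 -12.6 0 -0.2; 0.0 0.0 -12.6 0 -0.2
[ 2.42126244e+01  4.44544582e+01  4.74518306e+01 -2.95136347e-02
  8.80527130e+01  1.14664511e+02]
```

>>> move_arm(series="2.4 -3.7 3 -1 1; 2.4 -3.7 3 -1 1; 2.4 -3.7 8 -1 1; 2.4 -3.7 8 -1 1")

```text
time_s: 42.0
position: [0.6342, 0.4395, 0.0581]
tool_rot: [[1.0, 0.009, -0.006], [0.009, -1.0, -0.003], [-0.006, 0.003, -1.0]]
ft_force: [-0.3, 0.1, -0.2]
grip_width: 0.0854
gripper_force: 0.0
```

```bash
python3 -c "
from h import *
nxt(.6365,.4405);print(observe()['q'])"
```

```text
42.0 [0.6342 0.4395 0.0581] [[1.0, 0.009, -0.006], [0.009, -1.0, -0.003], [-0.006, 0.003, -1.0]] 0.0854197814471425 [-0.26  0.08 -0.16]
  x 0.7349 y 0.3588 yaw 86.5 area 0.95 s 0.83
  x 0.6359 y 0.4407 yaw 90.7 area 0.94 s 0.58
[ 0.6359  0.4407 90.7477  0.937   0.58  ]
8 -0.0 0.1 0.3 -0 1; -0.0 0.1 0.3 -0 1; -0.0 0.1 5.9 -0 1; -0.0 0.1 5.9 -0 1; -0.0 0.1 5.9 -0 -0.2; -0.0 0.1 5.9 -0 -0.2; -0.0 0.1 5.9 -0 -0.2; -0.0 0.1 5.9 -0 -0.2
8 0.0 0.0 0.0 -0 -0.2; 0.0 0.0 -12.6 1 -0.2; 0.0 0.0 -12.6 1 -0.2; 0.0 0.0 -12.6 1 -0.2; 0.0 0.0 -12.6 1 -0.2; 0.0 0.0 -12.6 1 -0.2; 0.0 0.0 -12.6 1 -0.2; 0.0 0.0 -12.6 1 -0.2
[ 2.60156023e+01  5.24244137e+01  4.32167660e+01 -7.54641368e-03
  8.42440801e+01  1.15468964e+02]
```

>>> move_arm(series="0 0.1 3 0 1; 0 0.1 5.6 0 1; 0 0.1 5.6 0 1; 0 0.1 5.6 0 -0.2; 0 0.1 5.6 0 -0.2; 0 0.1 5.6 0 -0.2; 0 0.1 5.6 0 -0.2; 0 0.1 5.6 0 -0.2")

```text
time_s: 43.1
position: [0.6364, 0.4416, 0.0079]
tool_rot: [[1.0, 0.011, 0.004], [0.011, -1.0, 0.002], [0.004, -0.002, -1.0]]
ft_force: [-0.2, -1.0, 5.9]
grip_width: 0.0589
gripper_force: 44.3
```

>>> move_arm(series="0 0 -6 0 -0.2; 0 0 -12.6 0 -0.2; 0 0 -12.6 0 -0.2; 0 0 -12.6 0 -0.2; 0 0 -12.6 0 -0.2")

```text
time_s: 43.72
position: [0.6346, 0.4408, 0.1288]
tool_rot: [[1.0, 0.011, -0.003], [0.011, -1.0, -0.002], [-0.003, 0.001, -1.0]]
ft_force: [-0.3, 0.6, -1.1]
grip_width: 0.0589
gripper_force: 44.1
```

```bash
python3 -c "
from h import *
st();heft(5);scrap(.647)"
```

```text
43.725 [0.6346 0.4408 0.1288] [[1.0, 0.011, -0.003], [0.011, -1.0, -0.002], [-0.003, 0.001, -1.0]] 0.058907090308926664 [-0.29  0.65 -1.1 ]
Fz -1.39 [-1.58 -1.79 -1.39 -0.84 -1.36]
9 0.2 47.8 -2.0 -0 -0.2; 0.2 47.8 -2.0 -0 -0.2; 0.2 47.8 -2.0 -0 -0.2; 0.2 47.8 -2.0 -0 -0.2; 0.2 47.8 -2.0 -0 -0.2; 0.2 47.8 -2.0 -0 -0.2; 0.2 47.8 -2.0 -0 -0.2; 0.2 47.8 -2.0 -0 -0.2; 0.2 47.8 -2.0 -0 -0.2
8 0.1 29.9 2.0 1 -0.2; 0.1 29.9 2.0 1 -0.2; 0.1 29.9 2.0 1 -0.2; 0.1 29.9 2.0 1 -0.2; 0.1 29.9 2.0 1 -0.2; 0.1 29.9 13.2 1 -0.2; 0.1 29.9 13.2 1 -0.2; 0.1 29.9 13.2 1 0.65
4 0.0 0.0 0.0 -0 0.65; 0.0 0.0 0.0 -0 0.65; 0.0 0.0 -12.2 -0 0.65; 0.0 0.0 -12.2 -0 0.65
```

>>> move_arm(series="0.2 47.8 -2 0 -0.2; 0.2 47.8 -2 0 -0.2; 0.2 47.8 -2 0 -0.2; 0.2 47.8 -2 0 -0.2; 0.2 47.8 -2 0 -0.2; 0.2 47.8 -2 0 -0.2; 0.2 47.8 -2 0 -0.2; 0.2 47.8 -2 0 -0.2")

```text
time_s: 44.98
position: [0.6422, -0.0397, 0.1509]
tool_rot: [[1.0, 0.009, 0.0], [0.009, -1.0, -0.0], [0.0, 0.0, -1.0]]
ft_force: [1.1, 0.2, -1.5]
grip_width: 0.0592
gripper_force: 44.1
```

>>> move_arm(series="0.5 29.9 2 1 -0.2; 0.5 29.9 2 1 -0.2; 0.5 29.9 2 1 -0.2; 0.5 29.9 2 1 -0.2; 0.5 29.9 2 1 -0.2; 0.5 29.9 10 1 -0.2; 0.5 29.9 13 1 -0.2; 0.5 29.9 13 1 -0.2")

```text
time_s: 45.98
position: [0.6493, -0.3351, 0.0175]
tool_rot: [[1.0, -0.007, -0.005], [-0.007, -1.0, 0.004], [-0.005, -0.004, -1.0]]
ft_force: [-1.2, 0.1, -0.8]
grip_width: 0.059
gripper_force: 45.6
```

>>> move_arm(series="0 0 0 0 0.65; 0 0 0 0 0.65; 0 0 0 0 0.65; 0 0 -6 0 0.65; 0 0 -12.2 0 0.65; 0 0 -12.2 0 0.65")

```text
time_s: 46.72
position: [0.6524, -0.3368, 0.1501]
tool_rot: [[1.0, -0.006, 0.01], [-0.006, -1.0, -0.007], [0.01, 0.007, -1.0]]
ft_force: [0.9, -0.6, -0.5]
grip_width: 0.0702
gripper_force: 0.0
```

>>> move_arm(series="-2 -23.5 -4 -80 1; -2 -23.5 -4 -80 1; -2 -23.5 -4 -80 1; -2 -23.5 -4 -80 1; -2 -23.5 -4 -80 1; -2 -23.5 -4 -80 1; -2 -23.5 -4 -80 1; -2 -23.5 -4 -80 1")

```text
time_s: 47.72
position: [0.632, -0.1004, 0.1825]
tool_rot: [[0.176, 0.984, -0.0], [0.984, -0.176, 0.0], [0.0, -0.0, -1.0]]
ft_force: [0.7, 0.9, 0.1]
grip_width: 0.0852
gripper_force: 0.0
```

>>> move_arm(series="0 0 0 -80 1; 0 0 0 -80 1; 0 0 0 -80 1; 0 0 0 -80 1; 0 0 0 -80 1; 0 0 0 -80 1; 0 0 0 -80 1; 0 0 0 -80 1")

```text
time_s: 48.72
position: [0.6319, -0.1004, 0.1825]
tool_rot: [[-0.939, 0.344, -0.0], [0.344, 0.939, 0.0], [0.001, 0.0, -1.0]]
ft_force: [-0.8, -0.3, 0.1]
grip_width: 0.0852
gripper_force: 0.0
```

>>> move_arm(series="0 0 0 -10 1; 0 0 0 -20 1; 0 0 0 -20 1; 0 0 0 -20 1")

```text
time_s: 49.22
position: [0.6321, -0.1005, 0.1827]
tool_rot: [[-1.0, 0.01, -0.0], [0.01, 1.0, 0.0], [0.0, 0.0, -1.0]]
ft_force: [-0.1, -0.8, 0.8]
grip_width: 0.0854
gripper_force: 0.0
```

```bash
python3 - <<'E'
from h import *
s=st();print(np.round(s["q"],1));im=optics.get_image("wrist");cv2.imwrite("pics/w4.png",im["pixels"])
for cam in("wrist","top","scene"):
  for n in("carriage","knob_grip"):
    print(n,cam,[(np.round(r["point"],4).tolist(),round(r["score"],2)) for r in spotter.mark_of(n,cam)][:3])
for y in(0,-.1):print(y,np.round(proj(im,[bw(x,y)+(.036,) for x in(-.075,.075)]),1).tolist())
E
```

```text
49.225 [ 0.6321 -0.1005  0.1827] [[-1.0, 0.01, -0.0], [0.01, 1.0, 0.0], [0.0, 0.0, -1.0]] 0.08541713168318735 [-0.07 -0.78  0.84]
[ -19.6   32.9   63.4    0.    83.7 -109. ]
carriage wrist [([0.6265, -0.0556, 0.0318], 0.74), ([0.6368, 0.099, 0.0671], 0.62)]
knob_grip wrist [([0.6312, -0.0858, 0.0818], 0.97), ([0.6014, -0.3322, 0.0171], 0.72), ([0.6192, 0.0707, 0.0526], 0.18)]
carriage top [([0.6264, -0.0574, 0.0353], 0.63), ([0.6076, -0.3324, -0.0042], 0.21)]
knob_grip top [([0.6252, -0.089, 0.0817], 0.83), ([0.524, 0.2819, 0.0195], 0.35)]
carriage scene [([0.6287, -0.0543, 0.0325], 0.63)]
knob_grip scene [([0.6331, -0.0877, 0.0848], 0.65), ([0.5943, 0.4087, 0.0136], 0.31)]
0 [[411.3, 109.5], [410.9, 295.4]]
-0.1 [[274.8, 120.0], [294.0, 303.1]]
```

View pics/w4.png

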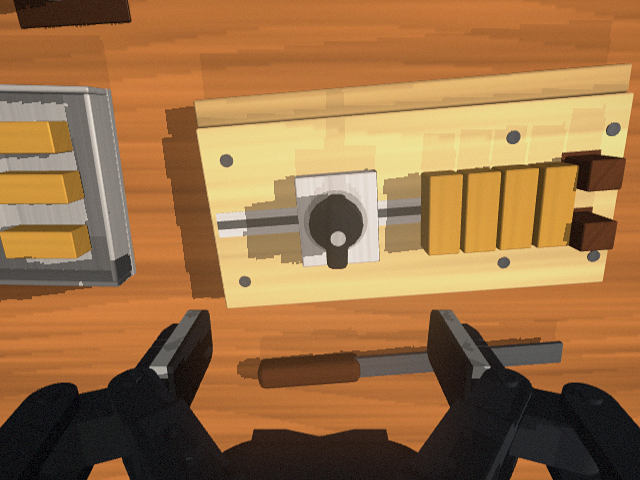

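The wrist view shows the four sound blocks in a row (425–577, 165–255) just short of the dogs, and the three blown ones in the tray at left. The knob is at (335,225) with its wing along board x, so I'll grip it next.

>>> move_arm(series="0.6 1.3 6 0 1; 0.6 1.3 10 0 1; 0.6 1.3 11.9 0 1; 0.6 1.3 11.9 0 -1; 0.6 1.3 11.9 0 -1; 0.6 1.3 11.9 0 -1; 0.6 1.3 11.9 0 -1; 0.6 1.3 11.9 0 -1", force=60)

```text
time_s: 50.58
position: [0.6266, -0.0878, 0.0648]
tool_rot: [[-1.0, 0.007, 0.001], [0.007, 1.0, -0.001], [-0.001, -0.001, -1.0]]
ft_force: [-1.2, -0.8, 5.4]
grip_width: 0.0133
gripper_force: 59.3
```

>>> move_arm(series="0 0 0 0 -1; 0 0 0 0 -1; 0 0 0 0 -1; 0 0 0 0 -1")

```text
time_s: 51.08
position: [0.6266, -0.0877, 0.0647]
tool_rot: [[-1.0, 0.007, 0.001], [0.007, 1.0, -0.001], [-0.001, -0.001, -1.0]]
ft_force: [-1.6, -0.3, 6.0]
grip_width: 0.013
gripper_force: 59.3
```

```bash
python3 - <<'E'
from h import *
s=st();print(s["gripper_force"],s["wrist_torque"])
X,Y,Z,A=Plan().p
u=np.array([-np.sin(np.radians(BY)),np.cos(np.radians(BY))])
for d in(.02,.04):
    p=Plan();p.call((X+d*u[0],Y+d*u[1],Z,A,-1,1))
E
```

```text
51.075 [ 0.6266 -0.0877  0.0647] [[-1.0, 0.007, 0.001], [0.007, 1.0, -0.001], [-0.001, -0.001, -1.0]] 0.012966117387439626 [-1.57 -0.31  5.97]
59.338393807411194 [-0.03390209  0.21356546 -0.14213431]
1 0.1 2.0 0.0 -0 -1
1 0.3 4.0 0.0 -0 -1
```

>>> move_arm(series="0 0.5 0 0 -1; 0.1 1 0 0 -1; 0.1 1.5 0 0 -1; 0.1 2 0 0 -1; 0.2 2.4 0 0 -1; 0.2 2.8 0 0 -1; 0.2 3.2 0 0 -1; 0.2 3.2 0 0 -1")

```text
time_s: 52.08
position: [0.6244, -0.0554, 0.0647]
tool_rot: [[-1.0, 0.007, 0.0], [0.007, 1.0, -0.0], [-0.0, -0.0, -1.0]]
ft_force: [-2.9, 0.3, 7.5]
grip_width: 0.0129
gripper_force: 59.8
```

>>> move_arm(series="0 0.3 0 0 -1; 0 0.5 0 0 -1; 0 0.7 0 0 -1; 0.1 0.9 0 0 -1; 0.1 0.9 0 0 -1")

```text
time_s: 52.7
position: [0.6238, -0.0473, 0.0647]
tool_rot: [[-1.0, 0.007, 0.001], [0.007, 1.0, -0.002], [-0.001, -0.002, -1.0]]
ft_force: [-2.4, -4.2, 5.9]
grip_width: 0.0127
gripper_force: 59.6
```

>>> move_arm(series="0 0.2 0 0 -1; 0 0.4 0 0 -1; 0 0.4 0 0 -1")

```text
time_s: 53.08
position: [0.6236, -0.0437, 0.0647]
tool_rot: [[-1.0, 0.007, 0.001], [0.007, 1.0, -0.002], [-0.001, -0.002, -1.0]]
ft_force: [-3.2, -5.8, 7.1]
grip_width: 0.0133
gripper_force: 59.8
```

>>> move_arm(series="0 0.1 0 0 -1; 0 0.2 0 0 -1; 0 0.2 0 0 -1")

```text
time_s: 53.45
position: [0.6235, -0.0421, 0.0647]
tool_rot: [[-1.0, 0.007, 0.0], [0.007, 1.0, -0.003], [-0.0, -0.003, -1.0]]
ft_force: [-4.4, -6.9, 7.6]
grip_width: 0.0132
gripper_force: 59.8
```

>>> move_arm(series="0 0.1 0 0 -1; 0 0.2 0 0 -1; 0 0.2 0 0 -1")

```text
time_s: 53.82
position: [0.6234, -0.0403, 0.0648]
tool_rot: [[-1.0, 0.007, -0.0], [0.007, 1.0, -0.003], [0.0, -0.003, -1.0]]
ft_force: [-5.2, -8.2, 8.4]
grip_width: 0.0131
gripper_force: 60.0
```

>>> move_arm(series="0 0.1 0 0 -1; 0 0.2 0 0 -1; 0 0.2 0 0 -1")

```text
time_s: 54.2
position: [0.6234, -0.0402, 0.0647]
tool_rot: [[-1.0, 0.007, -0.0], [0.007, 1.0, -0.006], [0.0, -0.006, -1.0]]
ft_force: [-5.7, -16.5, 7.0]
grip_width: 0.0129
gripper_force: 60.0
```

>>> move_arm(series="0 0 0 10 -1; 0 0 0 20 -1; 0 0 0 30 -1; 0 0 0 40 -1; 0 0 0 50 -1; 0 0 0 60 -1; 0 0 0 70 -1; 0 0 0 78 -1", force=80)

```text
time_s: 55.2
position: [0.6238, -0.0397, 0.0649]
tool_rot: [[-0.196, 0.981, 0.001], [0.981, 0.196, -0.006], [-0.006, -0.0, -1.0]]
ft_force: [-2.5, -14.0, 6.9]
grip_width: 0.012
gripper_force: 81.1
```

>>> move_arm(series="0 0 0 0 -1; 0 0 0 2 -1; 0 0 0 2 -1")

```text
time_s: 55.58
position: [0.6238, -0.0397, 0.0649]
tool_rot: [[-0.166, 0.986, 0.001], [0.986, 0.166, -0.005], [-0.006, 0.0, -1.0]]
ft_force: [-4.0, -14.2, 6.7]
grip_width: 0.0131
gripper_force: 81.2
```

```bash
python3 - <<'E'
from h import *
s=st();print(s["gripper_force"],s["wrist_torque"],np.round(s["q"],1))
print(np.degrees(np.arctan2(s["tool_rot"][1][0],s["tool_rot"][0][0])))
E
```

```text
55.575 [ 0.6238 -0.0397  0.0649] [[-0.166, 0.986, 0.001], [0.986, 0.166, -0.005], [-0.006, 0.0, -1.0]] 0.013059829424910985 [ -4.   -14.24   6.74]
81.21508598327637 [-2.39903652  0.65814173 -0.07984799] [-14.4  38.   74.9  -0.3  67.  -23.8]
99.56358336625541
```

>>> move_arm(series="0 0 0 0 0; 0 0 0 0 0; 0 0 0 0 0; 0 0 -6 0 0; 0 0 -12 0 0; 0 0 -14 0 1; 0 0 -14 0 1; 0 0 -14 0 1")

```text
time_s: 56.58
position: [0.6231, -0.0363, 0.2021]
tool_rot: [[-0.167, 0.986, -0.003], [0.986, 0.167, 0.001], [0.001, -0.003, -1.0]]
ft_force: [0.7, 0.3, -0.6]
grip_width: 0.0855
gripper_force: 0.0
```

```bash
python3 - <<'E'
from h import *
s=st();im=optics.get_image("wrist");cv2.imwrite("pics/w5.png",im["pixels"])
st()
for r in spotter.mark_of("dog_1","wrist")[:3]+spotter.mark_of("mallet_grip","top")[:2]+spotter.mark_of("mallet","top")[:2]+spotter.mark_of("mallet_grip","scene")[:2]+spotter.mark_of("mallet","scene")[:2]+spotter.mark_of("pad","top")[:1]:print(r["score"],np.round(r["point"],4))
E
```

```text
56.575 [ 0.6231 -0.0363  0.2021] [[-0.167, 0.986, -0.003], [0.986, 0.167, 0.001], [0.001, -0.003, -1.0]] 0.08553808076901377 [ 0.71  0.31 -0.62]
56.625 [ 0.6231 -0.0363  0.2019] [[-0.167, 0.986, -0.003], [0.986, 0.167, 0.001], [0.001, -0.003, -1.0]] 0.0852811453074178 [-0.67 -0.85 -0.75]
0.92 [0.6396 0.1025 0.0667]
0.81 [ 0.4199 -0.3221  0.0365]
0.55 [ 0.4498 -0.2945  0.0031]
0.94 [ 0.4152 -0.3217  0.0377]
0.57 [0.5953 0.4107 0.0147]
0.68 [ 0.4524 -0.2935  0.0018]
0.48 [ 0.3262  0.46   -0.0019]
0.65 [ 0.4406 -0.2841 -0.004 ]
```

View pics/w5.png

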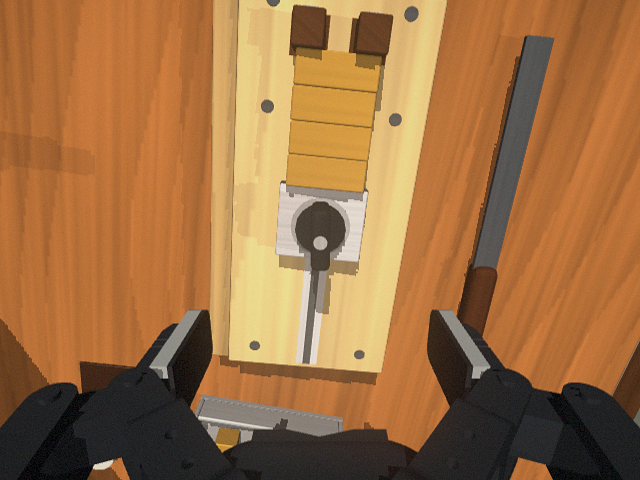

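The row is tight from dogs to jaw, and the knob wing now lies along board y, so it's locked. The mallet is next.

>>> move_arm(series="-24.5 -25.2 4 63 1; -24.5 -25.2 4 63 1; -24.5 -25.2 4 63 1; -24.5 -25.2 4 63 1; -24.5 -25.2 4 63 1; -24.5 -25.2 4 63 1; -24.5 -25.2 4 63 1; -24.5 -25.2 4 63 1")

```text
time_s: 57.92
position: [0.4164, -0.3198, 0.1638]
tool_rot: [[0.802, 0.598, 0.0], [0.598, -0.802, 0.0], [0.0, -0.0, -1.0]]
ft_force: [-0.1, 0.1, 0.4]
grip_width: 0.0854
gripper_force: 0.0
```

```bash
python3 - <<'E'
from h import *
s=st();im=optics.get_image("wrist");cv2.imwrite("pics/w6.png",im["pixels"])
for n in("mallet_grip","mallet","pad"):
    for r in spotter.mark_of(n,"wrist")[:2]:print(n,r["score"],np.round(r["point"],4))
for r in spotter.cut_out("mallet","wrist")[:1]:
    c,a,A=mom(r["pixels"]);print(c,np.degrees(a),A)
h=np.array([.450,-.295]);d=-np.array([np.cos(np.radians(36.5)),np.sin(np.radians(36.5))])
print(np.round(proj(im,[(*(h+d*t),.036+.011) for t in(.042,.1,.162)]+[(*h,.069)])).tolist())
E
```

```text
57.925 [ 0.4164 -0.3198  0.1638] [[0.802, 0.598, 0.0], [0.598, -0.802, 0.0], [0.0, -0.0, -1.0]] 0.08539833805794411 [-0.1   0.1   0.37]
mallet_grip 0.77 [ 0.4197 -0.3214  0.0341]
mallet 0.88 [ 4.530e-01 -2.948e-01 -1.000e-04]
pad 0.93 [ 0.4421 -0.2879 -0.0007]
[320.58614364 246.69719204] -89.54303568933732 7087.0
[[321.0, 233.0], [321.0, 305.0], [321.0, 373.0], [322.0, 180.0]]
```

View pics/w6.png

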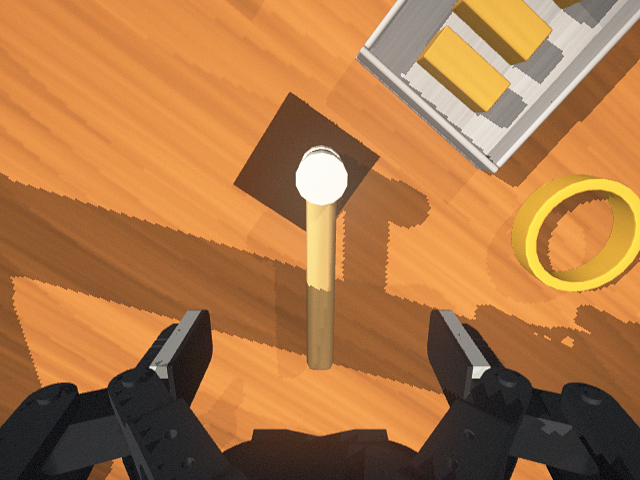

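The mallet handle lies along the tool x axis with its head at (322,178), so it's well aligned to grip.

>>> move_arm(series="0.4 0 6 0 1; 0.4 0 12 0 1; 0.4 0 14.9 0 1; 0.4 0 14.9 0 1; 0.4 0 14.9 0 -1; 0.4 0 14.9 0 -1; 0.4 0 14.9 0 -1; 0.4 0 14.9 0 -1", force=120)

```text
time_s: 59.18
position: [0.4196, -0.3181, 0.0157]
tool_rot: [[0.803, 0.597, 0.001], [0.597, -0.803, -0.001], [0.0, 0.002, -1.0]]
ft_force: [-0.4, 0.5, 8.1]
grip_width: 0.0203
gripper_force: 116.9
```

>>> move_arm(series="0 0 0 0 -1; 0 0 0 0 -1; 0 0 0 0 -1; 0 0 0 0 -1")

```text
time_s: 59.68
position: [0.4196, -0.3182, 0.0157]
tool_rot: [[0.803, 0.596, 0.001], [0.596, -0.803, -0.001], [0.0, 0.002, -1.0]]
ft_force: [-1.4, 0.8, 7.2]
grip_width: 0.0206
gripper_force: 116.9
```

>>> move_arm(series="0 0 -4 0 -1; 0 0 -8 0 -1; 0 0 -14 0 -1; 0 0 -14 0 -1; 0 0 -14 0 -1")

```text
time_s: 60.3
position: [0.4187, -0.3171, 0.1536]
tool_rot: [[0.803, 0.597, -0.002], [0.597, -0.803, 0.002], [-0.0, -0.002, -1.0]]
ft_force: [0.1, 0.1, -5.0]
grip_width: 0.0205
gripper_force: 119.3
```

```bash
python3 - <<'E'
from h import *
s=st();im=optics.get_image("wrist");heft(3)
R=np.array(s["tool_rot"]);p=np.array(s["position"])
pt=lambda x,y,z:p+R@[x,y,z]   # head top relative to tcp: z along tool (down)
print(np.round(proj(im,[pt(.04,0,.012-.066),pt(-.122,0,.012-.044)])).tolist())
m=spotter.cut_out("mallet","wrist")[0]["pixels"];ys,xs=np.nonzero(m)
im=im["pixels"];w=(im.min(2)>170)&m;print("white",mom(w),"rows",ys.min(),ys.max(),xs.min(),xs.max())
cv2.imwrite("pics/w7.png",im)
E
```

```text
60.3 [ 0.4187 -0.3171  0.1536] [[0.803, 0.597, -0.002], [0.597, -0.803, 0.002], [-0.0, -0.002, -1.0]] 0.02052118045487056 [ 0.09  0.06 -4.99]
Fz -4.68 [-4.81 -4.09 -5.15]
[[325.0, 278.0], [323.0, 592.0]]
white (array([318.06029827, 271.96348247]), np.float64(1.1463752253265502), 12405.0) rows 179 435 258 383
```

>>> move_arm(series="38.5 -27.9 -1 82 -1; 38.5 -27.9 -1 82 -1; 38.5 -27.9 -1 82 -1; 38.5 -27.9 -1 82 -1; 38.5 -27.9 -1 82 -1; 38.5 -27.9 -1 82 -1; 38.5 -27.9 -1 82 -1; 38.5 -27.9 -1 82 -1")

```text
time_s: 61.55
position: [0.5542, 0.1102, 0.1635]
tool_rot: [[0.759, -0.651, -0.001], [-0.651, -0.759, 0.0], [-0.001, 0.001, -1.0]]
ft_force: [0.7, -1.2, -5.0]
grip_width: 0.02
gripper_force: 118.9
```

```bash
cat >> h.py <<'E'
def malletplan(h,z):
    p=Plan();a=np.radians(-45);p.call((h[0]-.04*np.cos(a),h[1]-.04*np.sin(a),z,-45,-1,1))
E
python3 - <<'E'
from h import *
s=st();print(np.round(s["q"],1));malletplan(bw(-.024,.137),.13)
im=optics.get_image("wrist")
R=np.array(s["tool_rot"]);p=np.array(s["position"])
P=[p+R@[.04+.017*np.cos(t),.017*np.sin(t),.0127] for t in np.arange(0,6.3,.4)]
v=im["pixels"].copy()
cv2.polylines(v,[np.int32(proj(im,P))],True,(255,0,255),1)
for x in(-.022,.022):cv2.polylines(v,[np.int32(proj(im,[bw(x+a,.127+b)+(.066,) for a,b in((-.011,-.012),(.011,-.012),(.011,.012),(-.011,.012))]))],True,(255,255,0),1)
cv2.imwrite("pics/w8.png",v)
E
```

```text
61.55 [0.5542 0.1102 0.1635] [[0.759, -0.651, -0.001], [-0.651, -0.759, 0.0], [-0.001, 0.001, -1.0]] 0.01996295548657259 [ 0.73 -1.2  -4.96]
[ -0.8  26.6  78.3   0.   75.2 129.8]
1 -1.2 -2.5 3.4 4 -1
```

View pics/w8.png

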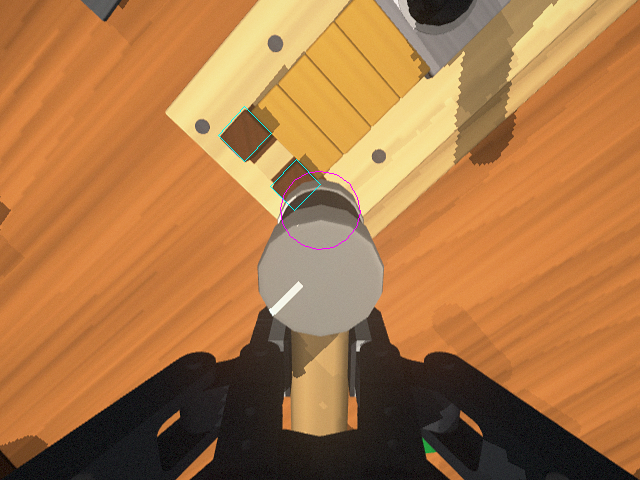

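The projected dog outlines (cyan) sit on the real dogs, at (245,135) and (297,185), and the projected mallet face (magenta) matches the head.

>>> move_arm(series="-1.2 -2.5 3.4 4 -1; -1.2 -2.5 3.4 4 -1; -1.2 -2.5 3.4 4 -1; -1.2 -2.5 3.4 4 -1; -1.2 -2.5 3.4 4 -1")

```text
time_s: 62.22
position: [0.5613, 0.1346, 0.1309]
tool_rot: [[0.716, -0.698, 0.001], [-0.698, -0.716, 0.0], [0.001, -0.001, -1.0]]
ft_force: [-0.2, 0.0, -4.5]
grip_width: 0.02
gripper_force: 119.1
```

```bash
python3 - <<'E'
from h import *
s=st();print(np.round(s["q"],1));malletplan(bw(-.024,.137),.06);heft(3)
E
```

```text
62.225 [0.5613 0.1346 0.1309] [[0.716, -0.698, 0.001], [-0.698, -0.716, 0.0], [0.001, -0.001, -1.0]] 0.020046809966335042 [-0.22  0.01 -4.5 ]
[  1.7  29.5  79.   -0.   71.4 136. ]
1 -0.1 -0.1 7.1 1 -1
Fz -4.42 [-4.7  -4.32 -4.25]
```

>>> move_arm(series="-0.1 -0.1 3 1 -1; -0.1 -0.1 4.8 1 -1; -0.1 -0.1 6 1 -1; -0.1 -0.1 6.7 1 -1; -0.1 -0.1 6.9 1 -1")

```text
time_s: 63.0
position: [0.561, 0.1369, 0.0638]
tool_rot: [[0.704, -0.71, 0.002], [-0.71, -0.704, 0.0], [0.001, -0.001, -1.0]]
ft_force: [-14.0, 2.9, 26.9]
grip_width: 0.0203
gripper_force: 124.2
```

>>> move_arm(series="0 0 -2 0 -1; 0 0 -6 0 -1; 0 0 -9 0 -1; 0 0 -9 0 -1; 0 0 -9 0 -1")

```text
time_s: 63.62
position: [0.5604, 0.1365, 0.1498]
tool_rot: [[0.704, -0.71, -0.002], [-0.71, -0.704, -0.0], [-0.001, 0.002, -1.0]]
ft_force: [0.1, 0.5, -4.2]
grip_width: 0.0202
gripper_force: 119.7
```

```bash
python3 - <<'E'
from h import *
s=st();im=optics.get_image("wrist");heft(3)
R=np.array(s["tool_rot"]);p=np.array(s["position"]);v=im["pixels"].copy()
P=[p+R@[.04+.017*np.cos(t),.017*np.sin(t),.0127] for t in np.arange(0,6.3,.4)]
cv2.polylines(v,[np.int32(proj(im,P))],True,(255,0,255),1)
for x,z in((-.022,.052),(.022,.066)):cv2.polylines(v,[np.int32(proj(im,[bw(x+a,.127+b)+(z,) for a,b in((-.011,-.012),(.011,-.012),(.011,.012),(-.011,.012))]))],True,(255,255,0),1)
cv2.imwrite("pics/w9.png",v);malletplan(bw(.024,.137),.135)
E
```

```text
63.625 [0.5604 0.1365 0.1498] [[0.704, -0.71, -0.002], [-0.71, -0.704, -0.0], [-0.001, 0.002, -1.0]] 0.020173881501450053 [ 0.1   0.49 -4.21]
Fz -4.63 [-4.55 -4.65 -4.69]
1 3.2 -3.6 1.5 -0 -1
```

View pics/w9.png

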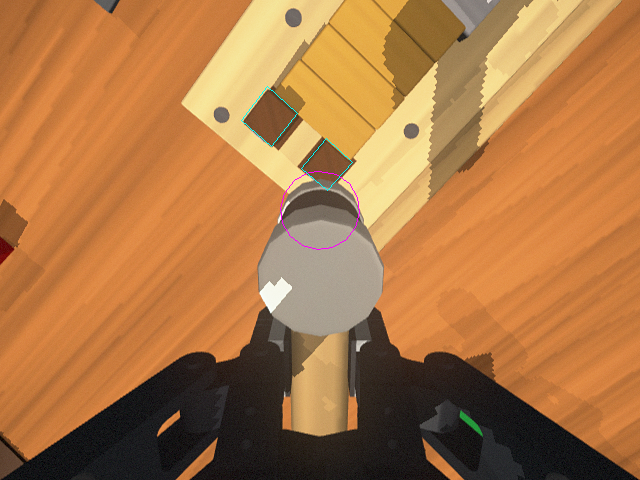

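Dog_1, at (327,165), now sits below the brass and matches its z = 52 mm outline, and the mallet hasn't shifted in the grip. Dog_2 next.

>>> move_arm(series="3.2 -3.6 1.5 0 -1; 3.2 -3.6 1.5 0 -1; 3.2 -3.6 1.5 0 -1; 3.2 -3.6 1.5 0 -1")

```text
time_s: 64.32
position: [0.6086, 0.1393, 0.1365]
tool_rot: [[0.704, -0.71, -0.0], [-0.71, -0.704, -0.0], [-0.0, 0.0, -1.0]]
ft_force: [-0.8, -0.4, -4.2]
grip_width: 0.0201
gripper_force: 119.7
```

```bash
python3 -c "
from h import *
st();malletplan(bw(.024,.137),.063)"
```

```text
64.325 [0.6086 0.1393 0.1365] [[0.704, -0.71, -0.0], [-0.71, -0.704, -0.0], [-0.0, 0.0, -1.0]] 0.020130786638907737 [-0.79 -0.36 -4.22]
1 0.0 -0.1 7.3 -0 -1
```

>>> move_arm(series="0 0 3.6 0 -1; 0 0 5.4 0 -1; 0 0 6.6 0 -1; 0 0 7.3 0 -1; 0 0 7.5 0 -1; 0 0 7.5 0 -1")

```text
time_s: 65.08
position: [0.6092, 0.1396, 0.0642]
tool_rot: [[0.704, -0.71, 0.002], [-0.71, -0.704, -0.0], [0.002, -0.002, -1.0]]
ft_force: [-10.2, 1.4, 17.0]
grip_width: 0.0203
gripper_force: 123.3
```

>>> move_arm(series="0 0 -2 0 -1; 0 0 -6 0 -1; 0 0 -9 0 -1; -1 -1 -9 0 -1; -3 -3 -9 0 -1; -3 -3 -9 0 -1")

```text
time_s: 65.82
position: [0.6084, 0.184, 0.1492]
tool_rot: [[0.706, -0.708, -0.003], [-0.708, -0.706, 0.0], [-0.002, 0.001, -1.0]]
ft_force: [0.7, -0.3, -4.1]
grip_width: 0.0201
gripper_force: 119.8
```

```bash
python3 - <<'E'
from h import *
s=st();im=optics.get_image("wrist");v=im["pixels"].copy()
for x,z in((-.022,.052),(.022,.052)):
  Q=np.int32(proj(im,[bw(x+a,.127+b)+(z,) for a,b in((-.011,-.012),(.011,-.012),(.011,.012),(-.011,.012))]));print(Q.tolist())
  cv2.polylines(v,[Q],True,(255,255,0),1)
cv2.imwrite("pics/w10.png",v)
for r in spotter.mark_of("dog_1","wrist")[:3]+spotter.mark_of("dog_1","top")[:3]:print(r["score"],np.round(r["point"],4))
p=Plan();h=np.array([.4515,-.294])
a=np.radians(36.7);X,Y=h-.04*np.array([np.cos(a),np.sin(a)])
p.call((X,Y,.15,36.7,-1,1))
E
```

```text
65.825 [0.6084 0.184  0.1492] [[0.706, -0.708, -0.003], [-0.708, -0.706, 0.0], [-0.002, 0.001, -1.0]] 0.020072237596825054 [ 0.67 -0.33 -4.1 ]
[[459, 162], [435, 138], [407, 168], [431, 190]]
[[410, 114], [384, 88], [357, 120], [382, 144]]
0.69 [0.5918 0.0973 0.0513]
0.64 [0.6375 0.1022 0.0508]
0.66 [0.592  0.0977 0.0634]
0.6 [0.6361 0.0998 0.0633]
1 22.1 48.6 -0.0 -82 -1
```

View pics/w10.png

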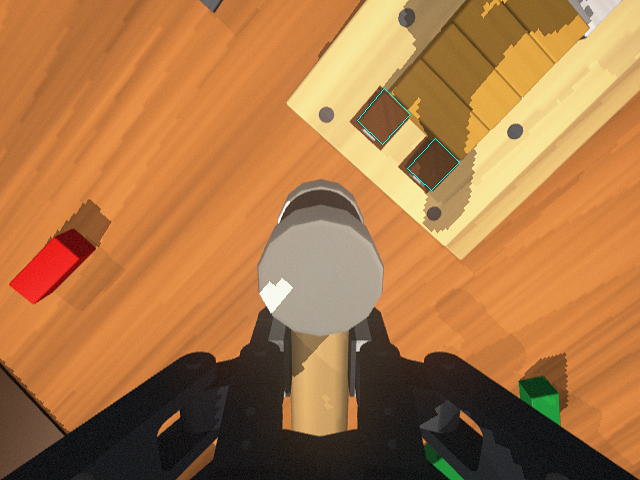

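Both dogs, at (383,116) and (433,164), match their stop outlines, and the detector puts their tops at z ≈ 51 mm. Now the mallet goes back.

>>> move_arm(series="14 31 0 -80 -1; 14 31 0 -80 -1; 14 31 0 -80 -1; 14 31 0 -80 -1; 14 31 0 -80 -1; 14 31 0 -80 -1; 14 31 0 -80 -1; 14 31 0 -80 -1")

```text
time_s: 66.97
position: [0.4871, -0.1373, 0.151]
tool_rot: [[0.82, 0.572, -0.0], [0.572, -0.82, -0.0], [-0.0, 0.0, -1.0]]
ft_force: [-0.6, 0.6, -4.6]
grip_width: 0.0205
gripper_force: 120.1
```

```bash
python3 - <<'E'
from h import *
s=st()
p=Plan();h=np.array([.447,-.291])
a=np.radians(36.7);X,Y=h-.04*np.array([np.cos(a),np.sin(a)])
p.call((X,Y,.10,36.7,-1,1),(X,Y,.03,36.7,-1,1),(X,Y,.018,36.7,-1,1),(X,Y,.016,36.7,-1,1))
E
```

```text
66.975 [ 0.4871 -0.1373  0.151 ] [[0.82, 0.572, -0.0], [0.572, -0.82, -0.0], [-0.0, 0.0, -1.0]] 0.0204993707453592 [-0.62  0.58 -4.64]
4 -16.1 10.4 5.1 -2 -1; -16.1 10.4 12.1 -2 -1; -16.1 10.4 13.3 -2 -1; -16.1 10.4 13.5 -2 -1
```

>>> move_arm(series="-16.1 10.4 0 -2 -1; -16.1 10.4 0 -2 -1; -16.1 10.4 0 -2 -1; -16.1 10.4 0 -2 -1; -16.1 10.4 6 -2 -1; -16.1 10.4 11 -2 -1; -16.1 10.4 12.5 -2 -1; -16.1 10.4 13.1 -2 -1")

```text
time_s: 67.97
position: [0.415, -0.3135, 0.0205]
tool_rot: [[0.801, 0.598, 0.0], [0.598, -0.801, -0.001], [-0.0, 0.001, -1.0]]
ft_force: [-0.2, -0.5, -3.0]
grip_width: 0.0205
gripper_force: 119.6
```

>>> move_arm(series="0 0 0.2 0 -1; 0 0 0.4 0 -1; 0 0 0.4 0 -1")

```text
time_s: 68.35
position: [0.4148, -0.3135, 0.0169]
tool_rot: [[0.801, 0.598, 0.001], [0.598, -0.801, -0.001], [0.0, 0.001, -1.0]]
ft_force: [-0.4, 0.8, -4.4]
grip_width: 0.0197
gripper_force: 119.6
```

Not touching yet, so another 1 to 2 mm down, then release.

>>> move_arm(series="0 0 0.1 0 -1; 0 0 0.2 0 -1; 0 0 0.2 0 -1")

```text
time_s: 68.72
position: [0.4147, -0.3136, 0.0157]
tool_rot: [[0.801, 0.598, 0.001], [0.598, -0.801, -0.001], [-0.0, 0.002, -1.0]]
ft_force: [-5.0, 1.9, 12.5]
grip_width: 0.0202
gripper_force: 122.7
```

>>> move_arm(series="0 0 0 0 -0.2; 0 0 0 0 0.3; 0 0 0 0 0.6; 0 0 0 0 0.6; 0 0 0 0 0.6; 0 0 -3 0 0.6; 0 0 -9 0 0.6; 0 0 -15 0 0.6")

```text
time_s: 69.72
position: [0.4144, -0.313, 0.1658]
tool_rot: [[0.801, 0.598, -0.0], [0.598, -0.801, 0.001], [-0.0, -0.001, -1.0]]
ft_force: [0.1, 0.1, -0.0]
grip_width: 0.0681
gripper_force: 0.0
```

>>> move_arm(series="-4 0 -4 0 0.6; -4 0 -4 0 0.6; -4 0 -4 0 0.6")

```text
time_s: 70.1
position: [0.3824, -0.3367, 0.2034]
tool_rot: [[0.802, 0.598, -0.001], [0.598, -0.802, 0.001], [0.0, -0.001, -1.0]]
ft_force: [1.1, -0.8, -1.2]
grip_width: 0.0682
gripper_force: 0.0
```

```bash
python3 - <<'E'
from h import *
s=st();im=optics.get_image("wrist");t=optics.get_image("top");sc=optics.get_image("scene")
a=cv2.resize(im["pixels"],(400,300));b=cv2.resize(t["pixels"][130:370,100:520],(400,229));c=cv2.resize(sc["pixels"][150:390,120:520],(800,300))[:, :]
o=np.zeros((600,800,3),np.uint8);o[:300,:400]=a;o[:229,400:]=b;o[300:,:]=np.pad(cv2.resize(sc["pixels"][170:350,130:470],(566,300)),((0,0),(0,234),(0,0)))
cv2.imwrite("pics/end.png",o)
for n in("mallet","mallet_grip","pad","knob_grip","carriage","dog_1"):
    for cam in("wrist","top","scene"):
        for r in spotter.mark_of(n,cam)[:2]:print(n,cam,round(r["score"],2),np.round(r["point"],4))
E
```

```text
70.1 [ 0.3824 -0.3367  0.2034] [[0.802, 0.598, -0.001], [0.598, -0.802, 0.001], [0.0, -0.001, -1.0]] 0.06824138483526059 [ 1.08 -0.83 -1.15]
mallet wrist 0.97 [ 0.4474 -0.2938  0.0016]
mallet top 0.64 [ 0.4437 -0.2886  0.0031]
mallet scene 0.69 [ 0.4459 -0.2888  0.004 ]
mallet scene 0.43 [0.6246 0.0252 0.0442]
mallet_grip wrist 0.95 [ 0.4154 -0.3129  0.0338]
mallet_grip top 0.65 [ 0.416  -0.316   0.0347]
mallet_grip top 0.3 [0.6343 0.0999 0.0512]
mallet_grip scene 0.82 [ 0.4095 -0.3159  0.0358]
mallet_grip scene 0.67 [0.6206 0.0494 0.0439]
pad top 0.86 [ 0.4387 -0.2859 -0.0044]
pad scene 0.65 [ 0.4425 -0.2852  0.0038]
knob_grip top 0.83 [ 0.6175 -0.0382  0.0835]
knob_grip top 0.22 [ 5.349e-01 -4.966e-01  1.000e-04]
knob_grip scene 0.7 [ 0.6271 -0.0402  0.0819]
carriage top 0.6 [ 0.6212 -0.009   0.0363]
carriage scene 0.79 [ 0.6219 -0.0069  0.0308]
carriage scene 0.48 [ 0.4132 -0.3165  0.0396]
dog_1 top 0.62 [0.6366 0.0985 0.0475]
dog_1 top 0.6 [0.5899 0.0981 0.0527]
dog_1 scene 0.68 [0.594  0.0983 0.0509]
dog_1 scene 0.53 [0.6376 0.1043 0.0502]
```

View pics/end.png

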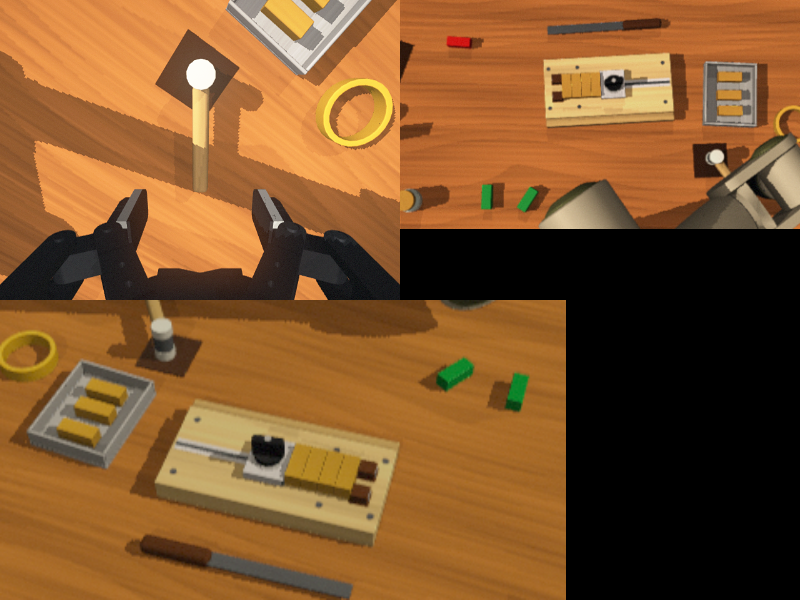

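The mallet stands upright on its pad, with the head at (200,74) in the wrist view. The row is tight and locked, both dogs are down, and the three blown blocks are in the tray. Handing in.

>>> move_arm(series="0 0 0 0 0.6; 0 0 0 0 0.6; 0 0 0 0 0.6; 0 0 0 0 0.6")

```text
time_s: 71.65
position: [0.3826, -0.3372, 0.2042]
tool_rot: [[0.801, 0.598, 0.0], [0.598, -0.801, -0.0], [0.0, 0.0, -1.0]]
ft_force: [0.4, -0.2, 0.4]
grip_width: 0.0688
gripper_force: 0.0
```

```bash
python3 -c "
from h import *
print(order.close_job())"
```

```text
the job is handed in; nothing more can be done
None
```

I handed the job in at about 72 s, but no verdict came back: by the last pictures, the four sound blocks are tight and locked against the dogs, the three blown ones are in the tray, both dogs are down, and the mallet is upright on its pad.

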